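# Open the push-and-turn dip pot and set the bearing ball on its dish

## Task

Open the degreasing pot: press its child-resistant cap firmly down until the pot has settled in its foot and the cap's spring gives, keep it down while turning it anticlockwise as far as it will go, lift it off and set it on the rubber mat, top side up. Then take the steel ball from the tray and set it gently in the dish of the sprung plate that the cap uncovered, so that it stays there. Press firmly but do not ram the cap down, and leave the things lying along the back of the bench alone.

Things in the scene. Friction and masses are not known exactly. Their poses are not given: they have to be found in the camera images.
- cap_center (a point): Centre of the loose white push-and-turn cap, 54 mm in diameter, 28 mm tall, flat top, ribbed side, 45 g. z points out of its top. It starts locked on the pot, its top 94 mm above the bench; the pot's wide body is 54 mm below its top, so fingers beside it have room. Locked, it has about 18 degrees of free play in all but will not lift. If let up before it is fully turned it stays hooked: press and turn on.
- cap: The same cap; origin at the centre of its underside, 14 mm below its centre. Pushed 4 mm down on the barrel (16 N) it clears its catches; the stroke ends hard at 8 mm (24 N); over 60 N harms the plate below. Pressed with 18 to 22 N it turns anticlockwise from above, 65 to 85 degrees (unmarked), to a firm end stop; there, and up to 10 degrees before, it lifts straight off.
- pot_neck (a point): Centre of the top of the pot's neck, on its upright axis, 78 mm above the bench at the start. The pot is a steel barrel 64 mm in diameter up to 38 mm below this point, with a neck 39 mm in diameter, 46 mm over the flange at its top, standing in a rubber foot on a 90 mm round plate fixed to the bench. The cap hides the neck at the start.
- barrel: The pot's steel barrel, on which the cap locks; origin on its upright axis, 78 mm below the top of the neck, z up. It is held in a rubber foot and settles some way down into it (more than 3 mm; how far is not known beforehand) at about 6 N before the cap itself begins to give, and stays down: go by the force, not by the depth.
- plate: Round aluminium plate, 32 mm in diameter, on a spring in the pot's neck, under the cap (2 N per mm, about zero force when fully up). Origin at the centre of its upper face, z up; 12 mm above the neck's top under the locked cap, 16 mm with the cap off. In its middle is a round dish 20 mm across with a sharp rim, 6 mm deep.
- dish (a point): Point fixed on the plate, 12.5 mm above its upper face: where the ball's centre is when the ball is seated in the dish.
- ball_center (a point): Centre of the loose polished steel bearing ball, 32 mm in diameter, about 134 g; it lies on the tray's floor, 20 mm above the bench, and rolls if pushed.
- tray: Low white plastic tray fixed to the bench, 160 (x) by 140 (y) mm, with 4 mm walls 11 mm high and a floor 4 mm above the bench; origin at the centre of its underside.
- mat_top (a point): Centre of the upper face, 3 mm above the bench, of the square black rubber mat, 150 by 150 mm, fixed to the bench; x and y along its sides.
- oiler: Bystander: grey plastic bottle with black top, 44 mm in diameter and 110 mm tall, standing on the bench; origin at the centre of its underside.
- driver: Bystander: screwdriver with a black handle lying on the bench; origin under its middle.
- lockcase: Bystander: small steel lock case, 50 by 75 by 22 mm, with a brass bolt at one end, lying on the bench; origin at the centre of its underside.
Things that resemble listed ones, but are neither listed nor needed, are in the scene too. Of the things like the cap, leave any that is green or orange; of the rest the smaller one is meant.

How it is judged:
By the outcome, as a careful person would: the job done as asked, in the order asked, and still so for the second after the job is handed in, with the robot touching nothing.
It also fails if it takes over 67 s, if anything falls off the work surface, if the arm or the gripper's body presses on something with over 40 N, if the wrist force passes 120 N, or if a joint passes its speed limit or range.

## Robot

A 6-joint arm with a two-finger parallel gripper is mounted at the origin on the work surface. World frame = base frame: x ahead of the robot, y to its left, z up, the work surface at z = 0. Lengths are in m, angles in rad, forces in N, time in s.
With the tool pointing down it reaches from about 0.425 to 0.95 m from the base axis. Payload 14.7 kg.
Tool frame: the origin (TCP) lies at the centre of the arm's flange, where the gripper is bolted on; the fingertips stand 173 mm ahead of it and the grasp point (between the pads) lies 155 mm ahead of it; z points along the fingers, y is the direction in which the jaws open and shut (so a half turn about z gives the same grasp; the last joint's range is limited). The gripper opens to 85 mm and grips with 20 to 120 N. Pads are 22 mm wide; open, the fingers measure 114 mm over their backs; the gripper's body (76 mm by 85 mm) begins 54 mm behind the grasp point. The pads swing forward as they close: fully open they stand 13 mm farther back than shut.
Start: joints at [-1.391, 0.48, 1.596, -0, 1.065, -0.047], TCP at [0.146, -0.633, 0.405] pointing down, gripper open.
Joint ranges: [-2.75, 2.75], [-0.82, 2.05], [0.23, 2.67], [-1.56, 4.7], [0.09, 2.69], [-2.92, 2.92]. Speed limits (rad/s): [1.89, 1.89, 2.39, 3.01, 3.01, 3.01].

## Interface

Orientations are given as a 3x3 rotation matrix whose columns are the frame's x, y, z axes.
In Python, from cell import ctrl gives the robot as it stands.
- The arm moves only by the tool arm_command, never from a script. Its argument "motion" is a list of rows, each an object with "offset": the shift along the tool's x, y, z in mm, a list of three; "twist": the turn about the tool's z in rad. In form: [{"offset": [dx, dy, dz], "twist": twist}, ...]. A call has 1 to 12 rows; each row shifts and turns the commanded pose from where the row before left it, along the tool's axes as they then stand; what a row does not reach is not made up. A row lasts 1/8 s, in which the tool goes at most 62.5 mm and 10.7 degrees, less where a joint would pass 70% of its speed; a pose out of reach is approached as far as the arm can. A call is refused whole if a number of a shift passes 62.5 or a number of a turn 0.188, either way. A call with a gripper value outside its range is refused whole. "claw" is the finger opening in mm, from 0 to 85.4, set as the call begins (left out, the last holds). The fingers move at their own pace and stop on an object; the grip force is fixed at half the most. Time passes only in rows, so rows that do not move let the fingers close. It gives the time, the measured TCP pose, the force and the opening at its end, in the units of the state.
- ctrl.observe(): the state, without advancing time (a new reading comes with each control period).
- ctrl.camera(name): name is "scene" or "top"; returns the picture (420x560x3 uint8, red, green, blue); there is no depth.
- ctrl.camera_info(name): a dict with "fov_y" (degrees; the focal length in pixels is half the picture's height over the tangent of half this angle, whatever the lens; pixels are square), "cx", "cy" (the principal point, pixels), "eye" and "rotation" of the camera in the world. Camera axes: x right, y up, looking along -z (the intrinsics and any distortion apply to the point x, -y, -z); pixel columns grow to the right and rows downward; lengths in m; the calibration is good to about 2 mm. A picture is of the moment at which its call begins. camera_info takes no time and is no camera call.
- ctrl.close_job(): hands the job in, once; it reports no verdict.
Trained networks look in the newest picture that a camera, given by its name, has taken for a name from the list of things; names that differ only in an ending like _2 or _b are one class to them, and where a whole thing is asked for, a point or a joint stands for the part that bears it (a point fixed in the world has none). Each returns a list of dicts, best first, with "score" (0 to 1); they miss things now and then, are a little off and sometimes report something else, mostly with a low value. They report only what shows in the picture. A call takes as long as a camera call. They do not tell look-alikes from the thing itself.
- ctrl.outline_of(thing, camera): "pixels" (420x560 bool, what is visible of it) and "rect" ([centre column, centre row, width, height] in pixels, round what is visible of it).
The state is a dict: "time_s": time; "joint_pos": joint angles; "qd": joint speeds; "joint_torque": joint torques, N m; "tool_pos": TCP position; "ee_rot": TCP orientation; "ft_force": force on the tool from outside, world axes, zero at the start; "torque": the same for the moment, N m; "gripper_width": finger opening in m.
Only numpy, scipy, OpenCV 4.12 (cv2) and the standard library are available. Lean on these libraries where they do the work, as an engineer would, in place of code of your own. Each camera call takes 0.05 s, during which the arm holds its last target.

## Working session

There is one attempt and no reset: what is moved stays moved. The work goes in short steps, Python scripts to look and compute and a tool call to move; the robot and the scene stay as the last step left them, time stands still between calls to the robot, and variables do not carry over. Pictures are saved under pics/ and viewed, and the job is handed in when it is done.

Besides the shell and the picture viewer there is one more tool, called after ">>>" as a command line: name --argument value ..., lists and objects as JSON in quotes. arm_command: Moves the arm, as the interface text tells. Its arguments: {"type":"object","properties":{"motion":{"type":"array"},"claw":{"type":"number"}},"required":["motion"]}

```bash
mkdir -p pics; ls; python3 - <<'E'
from cell import ctrl
import cv2,json
s=ctrl.observe()
print(s)
for n in("scene","top"):
    im=ctrl.camera(n); cv2.imwrite(f"pics/{n}0.png",im[:,:,::-1]); print(n,ctrl.camera_info(n))
E
```

```text
pics
{'time_s': 0.0, 'joint_pos': array([-1.39062381e+00,  4.80837823e-01,  1.59686645e+00,  2.92805325e-05,
        1.06506082e+00, -4.66106971e-02]), 'qd': array([ 1.53885125e-03, -8.23375496e-04, -1.31114933e-03, -6.08644441e-05,
       -7.20521204e-04,  3.06622615e-04]), 'joint_torque': array([-7.64813740e-03, -9.50650764e+01, -4.30182195e+01, -7.24945130e-04,
        1.26727609e-02, -1.96535541e-05]), 'tool_pos': array([ 0.14613297, -0.6331632 ,  0.40407114]), 'ee_rot': array([[ 9.74397910e-01,  2.24830332e-01, -1.84900021e-04],
       [ 2.24830393e-01, -9.74397226e-01,  1.15805223e-03],
       [ 8.01992007e-05, -1.16997482e-03, -9.99999312e-01]]), 'ft_force': array([-0.14588172,  0.22716885, -0.70252285]), 'torque': array([0.00915334, 0.0388122 , 0.06394487]), 'gripper_width': 0.08544111375442165}
scene {'fov_y': 55.09791217620185, 'cx': 276.9276268470012, 'cy': 200.97614200715702, 'eye': array([ 1.01716055, -0.18551844,  0.73350336]), 'rotation': array([[ 0.48770493, -0.6620986 ,  0.56900733],
       [ 0.87284204,  0.38253871, -0.30300317],
       [-0.01704935,  0.64442965,  0.76447351]])}
top {'fov_y': 48.88244986362149, 'cx': 288.2194072408553, 'cy': 210.07149129651623, 'eye': array([0.47621646, 0.04368699, 1.03083484]), 'rotation': array([[ 0.01723983,  0.99642026, -0.08276148],
       [-0.99945669,  0.01484832, -0.02942547],
       [-0.02809126,  0.0832238 ,  0.99613487]])}
```

View pics/scene0.png

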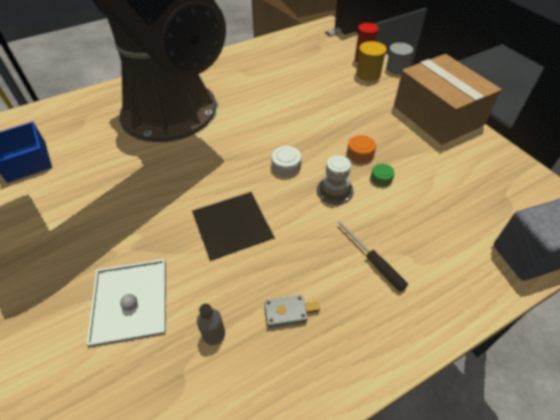

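View pics/top0.png

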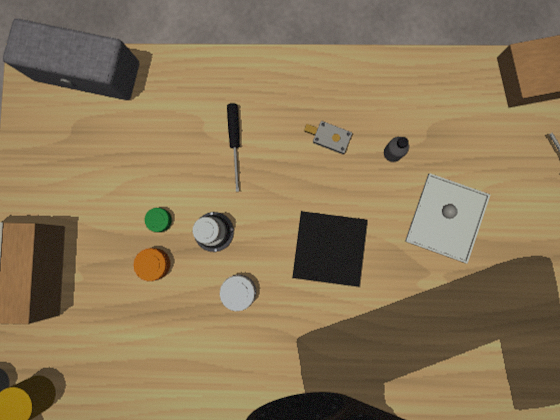

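The top view shows the white cap on the pot at (208,231). Its look-alikes are the larger loose white cap at (237,293), green at (158,219) and orange at (151,264). The ball is at (450,211), the mat at (331,249) and the tray at (447,218). I choose the white cap on the pot, and will check it in a crop.

```bash
cat > h.py <<'E'
import numpy as np,cv2
from cell import ctrl
def ray(cam,u,v):
    i=ctrl.camera_info(cam); f=210/np.tan(np.radians(i['fov_y']/2))
    d=np.array([(u-i['cx'])/f,-(v-i['cy'])/f,-1.]); return i['eye'],i['rotation']@d
def onz(cam,u,v,z):
    e,d=ray(cam,u,v); return e+d*(z-e[2])/d[2]
def proj(cam,p):
    i=ctrl.camera_info(cam); f=210/np.tan(np.radians(i['fov_y']/2))
    q=i['rotation'].T@(np.asarray(p)-i['eye']); return np.array([i['cx']+f*q[0]/-q[2],i['cy']-f*q[1]/-q[2]])
def tri(a,b):
    A=np.zeros((3,3));B=np.zeros(3)
    for e,d in(a,b):
        d=d/np.linalg.norm(d);P=np.eye(3)-np.outer(d,d);A+=P;B+=P@e
    x=np.linalg.solve(A,B)
    return x,[np.linalg.norm(np.cross(x-e,d/np.linalg.norm(d))) for e,d in(a,b)]
E
python3 - <<'E'
from h import *
ims={n:ctrl.camera(n) for n in("scene","top")}
for t in("cap","ball_center","barrel","mat_top","tray"):
  for c in ims:
    for o in ctrl.outline_of(t,c)[:4]:
        m=o['pixels']; ys,xs=np.nonzero(m)
        print(t,c,round(o['score'],2),np.round(o['rect'],1),m.sum(),np.round([xs.mean(),ys.mean()],1))
    if t in("cap",):
        pass
crops=[cv2.resize(ims['top'][180:330,130:330],None,fx=3,fy=3,interpolation=cv2.INTER_CUBIC)]
cv2.imwrite("pics/crop1.png",crops[0][:,:,::-1])
cv2.imwrite("pics/crop2.png",cv2.resize(ims['scene'][130:220,250:400],None,fx=5,fy=5,interpolation=cv2.INTER_CUBIC)[:,:,::-1])
print(ctrl.observe()['time_s'])
E
```

```text
cap scene 0.93 [360.4 150.5  28.1  25.8] 676 [360.1 148.1]
cap scene 0.91 [337.  168.1  23.8  23.1] 490 [337.5 167.1]
cap scene 0.87 [381.4 172.9  22.1  24.4] 447 [381.5 174.1]
cap scene 0.66 [284.6 160.5  32.6  31.6] 816 [285.3 160.8]
cap top 0.93 [206.2 232.6  23.6  28.3] 604 [206.5 230.4]
cap top 0.86 [153.2 264.8  34.8  31.7] 995 [151.7 264.5]
cap top 0.59 [239.5 292.4  38.6  36.9] 1023 [238.3 292.4]
cap top 0.57 [158.3 222.4  28.   27.1] 566 [157.8 220. ]
ball_center scene 0.54 [128.7 302.6  17.2  17. ] 220 [127.9 301.5]
ball_center top 0.59 [448.9 214.2  13.4   8.7] 174 [449.4 211.3]
barrel scene 0.62 [335.4 187.9  30.1  22. ] 385 [334.6 185.7]
barrel top 0.59 [218.8 230.6  14.8  28.3] 136 [221.4 231.2]
mat_top scene 0.6 [231.8 226.9  79.6  67.4] 3608 [231.4 225.1]
mat_top top 0.96 [327.7 250.6  71.8  74.8] 4635 [329.9 249.2]
mat_top top 0.25 [234.2 130.7   7.7  50.9] 501 [233.5 127.4]
tray scene 0.81 [128.  304.   78.8  86.3] 5507 [127.5 302.2]
tray top 0.71 [448.6 220.3  81.   87.4] 4622 [447.6 218.7]
0.7
```

View pics/crop1.png

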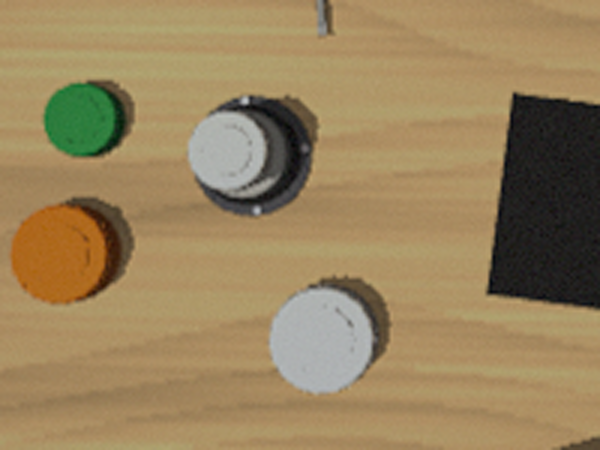

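View pics/crop2.png

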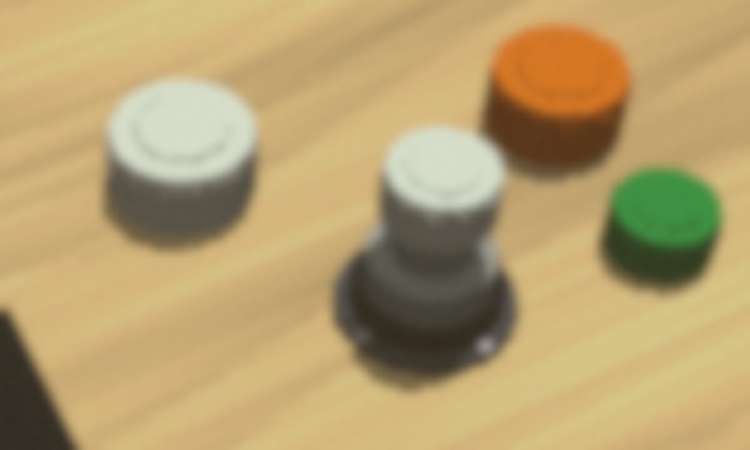

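```bash
python3 - <<'E'
from h import *
# cap top
print('cap tri',tri(ray('top',206,230.7),ray('scene',338.8,163.6)))
print('cap@.094',onz('top',206,230.7,.094),onz('scene',338.8,163.6,.094))
print('ball',tri(ray('top',450,211.3),ray('scene',128.8,302)),onz('top',450,211.3,.02),onz('scene',128.8,302,.02))
print('mat',onz('top',330.5,248.8,.003),onz('scene',231.7,225,.003))
print('plate base circle', onz('top',130+250/3,180+155/3,.005))
for p in[(301,212),(367,219),(360,286),(293,279)]: print('matcorner',onz('top',*p,.003))
for p in[(194,213),(250,194),(273,239),(212,257)]: print('matcornerS',onz('scene',*p,.003))
# segmentation: top bright disc
im=ctrl.camera('top'); cv2.imwrite('pics/c3.png',cv2.resize(im[205:265,180:250],None,fx=8,fy=8,interpolation=cv2.INTER_NEAREST)[:,:,::-1])
im=ctrl.camera('scene'); cv2.imwrite('pics/c4.png',cv2.resize(im[145:215,300:370],None,fx=8,fy=8,interpolation=cv2.INTER_NEAREST)[:,:,::-1])
E
```

```text
cap tri (array([0.51090388, 0.24161187, 0.09015739]), [np.float64(0.002866838758878849), np.float64(0.002866838758878802)])
cap@.094 [0.50937199 0.23824569 0.094     ] [0.51485995 0.24186898 0.094     ]
ball (array([ 0.56343989, -0.27652246,  0.01829002]), [np.float64(0.0023319934854391148), np.float64(0.0023319934854389274)]) [ 0.5627624  -0.27834615  0.02      ] [ 0.56551294 -0.27406616  0.02      ]
mat [ 0.47705628 -0.02098109  0.003     ] [ 0.48430633 -0.01943737  0.003     ]
plate base circle [0.51063296 0.24021802 0.005     ]
matcorner [0.55772055 0.04545807 0.003     ]
matcorner [ 0.54434016 -0.1011464   0.003     ]
matcorner [ 0.39686313 -0.08632054  0.003     ]
matcorner [0.40927624 0.06087438 0.003     ]
matcornerS [ 0.40885398 -0.08086523  0.003     ]
matcornerS [0.42171434 0.05849354 0.003     ]
matcornerS [0.56458588 0.04319554 0.003     ]
matcornerS [ 0.54052317 -0.09200495  0.003     ]
```

View pics/c3.png

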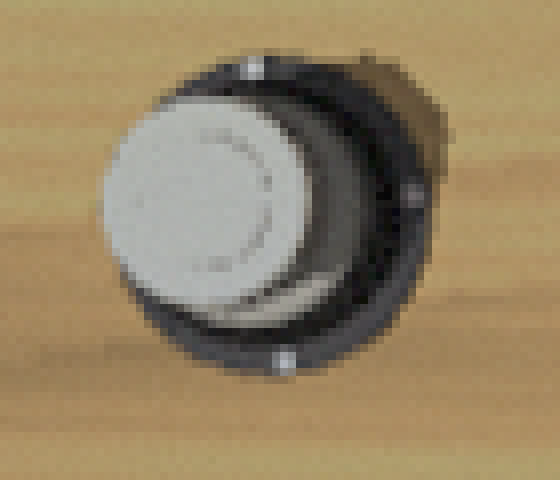

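View pics/c4.png

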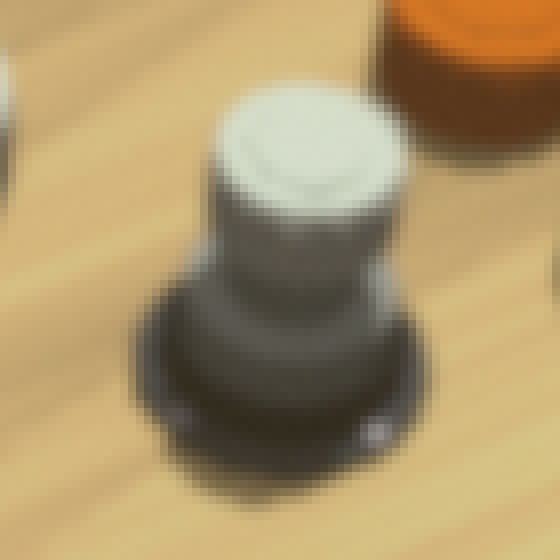

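```bash
cat > cal.py <<'E'
from h import *
from scipy.optimize import least_squares
def quad(im,mask):
    mask=cv2.morphologyEx(mask.astype(np.uint8),cv2.MORPH_OPEN,np.ones((3,3)))
    cs,_=cv2.findContours(mask,cv2.RETR_EXTERNAL,cv2.CHAIN_APPROX_NONE); c=max(cs,key=cv2.contourArea)
    q=cv2.approxPolyDP(c,0.06*cv2.arcLength(c,True),True)[:,0,:].astype(float)
    P=c[:,0,:].astype(float)
    L=[]
    for i in range(4):
        a,b=q[i],q[(i+1)%4];d=(b-a)/np.linalg.norm(b-a);n=np.array([-d[1],d[0]])
        t=(P-a)@d;s=abs((P-a)@n);k=(t>8)&(t<np.linalg.norm(b-a)-8)&(s<3)
        vx,vy,x0,y0=cv2.fitLine(P[k].astype(np.float32),cv2.DIST_HUBER,0,.01,.01).ravel()
        cen=q.mean(0);nn=np.array([-vy,vx]);pt=np.array([x0,y0])
        if (pt-cen)@nn<0: nn=-nn
        L.append((pt+nn*.5,np.array([vx,vy])))
    out=[]
    for i in range(4):
        p,d=L[i-1];r,e=L[i]
        t=np.linalg.solve(np.array([d,-e]).T,r-p);out.append(p+d*t[0])
    return np.array(out)
def box(im,x0,x1,y0,y1,f):
    m=np.zeros(im.shape[:2],bool);m[y0:y1,x0:x1]=f(im[y0:y1,x0:x1].astype(int));return m
E
python3 - <<'E'
from cal import *
T=ctrl.camera('top');S=ctrl.camera('scene')
Q={}
dark=lambda a:a.sum(2)<170
whit=lambda a:(a.min(2)>95)&(a.max(2)-a.min(2)<40)
Q['mt']=quad(T,box(T,280,380,200,297,dark));Q['ms']=quad(S,box(S,180,285,185,265,dark))
Q['tt']=quad(T,box(T,398,496,165,270,whit));Q['ts']=quad(S,box(S,80,175,255,350,whit))
for k in Q: print(k,np.round(Q[k],1).tolist())
np.savez('q.npz',**Q)
for n,im in(('t',T),('s',S)):
    v=cv2.resize(im,None,fx=1.4,fy=1.4)[:,:,::-1].copy()
    for k in Q:
        if k[1]==n:
            for p in Q[k]: cv2.circle(v,tuple(np.round((p+.5)*1.4).astype(int).tolist()),3,(0,0,255),1)
    cv2.imwrite(f'pics/q{n}.png',v)
E
```

```text
mt [[300.70001220703125, 210.89999389648438], [292.1000061035156, 277.29998779296875], [358.8999938964844, 286.1000061035156], [366.79998779296875, 219.39999389648438]]
ms [[250.39999389648438, 192.8000030517578], [193.0, 211.1999969482422], [210.60000610351562, 259.0], [272.5, 237.10000610351562]]
tt [[428.70001220703125, 172.5], [405.0, 241.1999969482422], [464.1000061035156, 262.5], [488.70001220703125, 193.39999389648438]]
ts [[166.0, 258.29998779296875], [95.69999694824219, 269.3999938964844], [85.9000015258789, 346.20001220703125], [164.0, 332.5]]
```

View pics/qt.png

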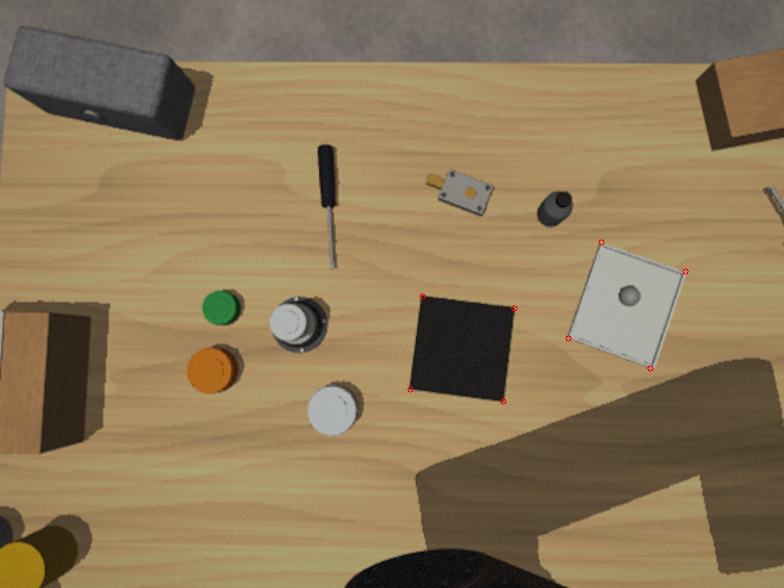

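View pics/qs.png

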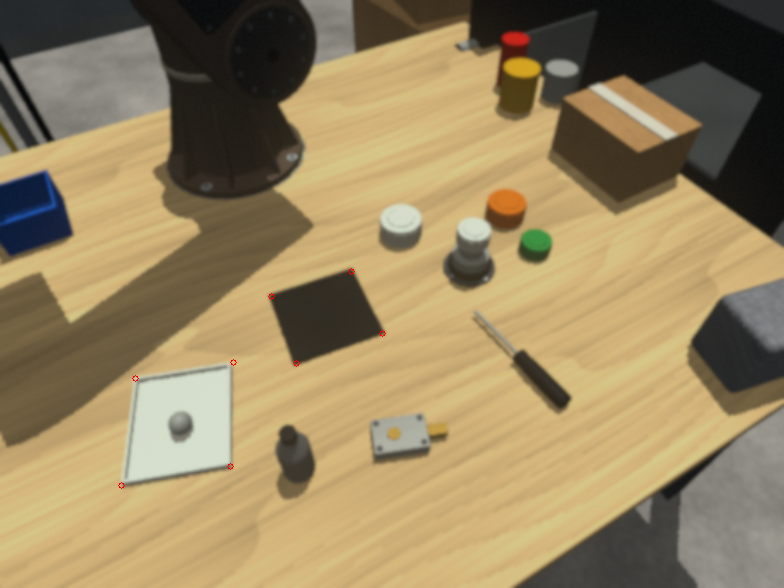

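```bash
cat > fit.py <<'E'
from cal import *
from scipy.spatial.transform import Rotation as R
Q=dict(np.load('q.npz'))
I={c:ctrl.camera_info(c) for c in('top','scene')}
def pj(c,p,k,dt,dr):
    i=I[c];f=210/np.tan(np.radians(i['fov_y']/2));q=(i['rotation']@R.from_rotvec(dr).as_matrix()).T@(p-i['eye']-dt)
    x=q[0]/-q[2];y=-q[1]/-q[2];s=1+k*(x*x+y*y)
    return np.array([i['cx']+f*x*s,i['cy']+f*y*s])
def unpack(p):
    return {'top':(p[0],p[2:5],p[5:8]),'scene':(p[1],p[8:11],p[11:14])},p[14:17],p[17:20],p[20:22],p[22:24]
def corners(o,a,b,z):
    c,s=np.cos(o[2]),np.sin(o[2]);return [np.array([o[0]+c*x-s*y,o[1]+s*x+c*y,z]) for x,y in((a,b),(-a,b),(-a,-b),(a,-b))]
obs=[('top',206,230.7),('scene',338.8,163.6)],[('top',450,211.5),('scene',128.8,302)]
def res(p):
    C,m,t,cap,ball=unpack(p);r=[]
    for key,cs in(('m',corners(m,.075,.075,.003)),('t',corners(t,.08,.07,.011))):
        for c in C:
            w=.7
            for X in cs:
                u=pj(c,X,*C[c]);q=Q[key+c[0]];d=q-u;j=np.argmin((d**2).sum(1));r+=list(d[j]/w)
    for o,X in((obs[0],[*cap,.094]),(obs[1],[*ball,.02])):
        for c,u,v in o: r+=list((pj(c,np.array(X),*C[c])-[u,v])/.5)
    for c in C: r+=list(C[c][1]/.0015)+list(C[c][2]/.0015)+[C[c][0]/.15]
    return np.array(r)
p0=np.zeros(24);p0[14:17]=[.479,-.02,-.09];p0[17:20]=[.55,-.275,-.3];p0[20:22]=[.511,.24];p0[22:]=[.564,-.276]
if __name__=='__main__':
    s=least_squares(res,p0,loss='soft_l1');np.set_printoptions(precision=4,suppress=True)
    C,m,t,cap,ball=unpack(s.x);print(C);print('mat',m,'tray',t,'cap',cap,'ball',ball,s.cost);print(np.round(res(s.x)[:40],1))
    np.save('fit.npy',s.x)
E
python3 fit.py
```

```text
{'top': (np.float64(-0.03256739425037693), array([0.0006, 0.001 , 0.0003]), array([ 0.0004,  0.001 , -0.0003])), 'scene': (np.float64(0.024598978826189465), array([-0.0006, -0.001 ,  0.001 ]), array([0.0007, 0.0011, 0.0003]))}
mat [ 0.4789 -0.0172 -0.1099] tray [ 0.5513 -0.2739 -0.3382] cap [0.511  0.2408] ball [ 0.563  -0.2752] 20.404366075940132
[ 0.5  0.3  0.4 -0.8 -0.9 -0.7 -0.8  0.6 -4.5 -0.5 -2.1  2.7  1.7  1.4
  0.4 -2.6  0.1 -0.1  0.1  1.3 -2.1 -0.1  0.  -1.1 -0.9  0.6  0.9 -1.
 -1.1 -0.3  0.2  0.4 -0.3 -0.8 -0.8 -0.6 -2.3  0.1 -0.9  0.3]
```

>>> arm_command --motion '[{"offset":[50,-32,0],"twist":0},{"offset":[50,-32,0],"twist":0},{"offset":[50,-32,0],"twist":0},{"offset":[50,-32,0],"twist":0},{"offset":[50,-32,0],"twist":0},{"offset":[50,-32,0],"twist":0},{"offset":[50,-32,0],"twist":0},{"offset":[50,-32,0],"twist":0},{"offset":[50,-32,0],"twist":0},{"offset":[13,-60,0],"twist":0},{"offset":[13,-60,0],"twist":0},{"offset":[13,-60,0],"twist":0}]' --claw 85

```text
time_s: 2.4
tool_pos: [0.5172, -0.0655, 0.4048]
ee_rot: [[0.974, 0.225, 0.0], [0.225, -0.974, -0.0], [0.0, 0.0, -1.0]]
ft_force: [1.5, -0.7, -0.5]
gripper_width: 0.085
```

>>> arm_command --motion '[{"offset":[13,-60,0],"twist":0},{"offset":[13,-60,0],"twist":0},{"offset":[13,-60,0],"twist":0},{"offset":[13,-60,0],"twist":0},{"offset":[0,0,0],"twist":0},{"offset":[0,0,0],"twist":0}]'

```text
time_s: 3.15
tool_pos: [0.514, 0.1782, 0.4046]
ee_rot: [[0.974, 0.226, -0.0], [0.226, -0.974, -0.0], [-0.0, 0.0, -1.0]]
ft_force: [0.1, -0.2, -0.6]
gripper_width: 0.0848
```

```bash
cat > go.py <<'E'
import sys,numpy as np
from cell import ctrl
s=ctrl.observe();np.set_printoptions(precision=4,suppress=True)
print('t',round(s['time_s'],2),'pos',s['tool_pos'],'F',s['ft_force'],'T',s['torque'],'w',s['gripper_width'],'yaw',np.arctan2(s['ee_rot'][1,0],s['ee_rot'][0,0]),'j6',s['joint_pos'][5])
if len(sys.argv)>3:
    print('delta mm',1000*s['ee_rot'].T@(np.array(list(map(float,sys.argv[1:4])))-s['tool_pos']))
E
python3 go.py .511 .2408 .245
```

```text
t 3.15 pos [0.514  0.1782 0.4046] F [ 0.1093 -0.2078 -0.5711] T [-0.0473 -0.0318  0.0545] w 0.0847822753544017 yaw 0.22791409803247276 j6 1.6211899138845656
delta mm [ 11.2989 -61.7098 159.5951]
```

>>> arm_command --motion '[{"offset":[11.3,-61.5,0],"twist":0},{"offset":[0,0,40],"twist":0},{"offset":[0,0,40],"twist":0},{"offset":[0,0,30],"twist":0},{"offset":[0,0,0],"twist":0},{"offset":[0,0,0],"twist":0}]'

```text
time_s: 3.9
tool_pos: [0.512, 0.2399, 0.2958]
ee_rot: [[0.975, 0.224, 0.001], [0.224, -0.975, 0.0], [0.001, -0.0, -1.0]]
ft_force: [0.1, -0.2, 0.9]
gripper_width: 0.0849
```

```bash
python3 go.py .511 .2408 .245; python3 - <<'E'
from h import *
for n,(x0,x1,y0,y1,f) in dict(scene=(240,440,80,230,4),top=(130,290,160,300,4)).items():
    im=ctrl.camera(n);cv2.imwrite(f'pics/a_{n}.png',cv2.resize(im[y0:y1,x0:x1],None,fx=f,fy=f,interpolation=cv2.INTER_CUBIC)[:,:,::-1])
E
```

```text
t 3.9 pos [0.512  0.2399 0.2958] F [ 0.119  -0.2299  0.9029] T [-0.0051  0.018  -0.0073] w 0.08486943698499445 yaw 0.22546279450992077 j6 1.729922708956075
delta mm [-0.8104 -1.1137 50.7886]
```

View pics/a_scene.png

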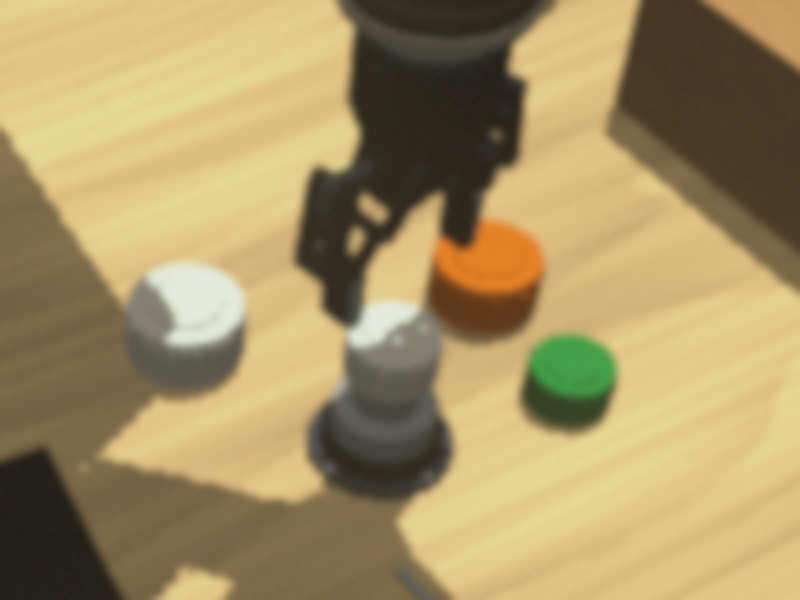

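The scene crop shows the fingers straddling the cap: tips near (345,315) and (460,240), cap top at (393,330) in the crop. I'll lower to the cap.

>>> arm_command --motion '[{"offset":[-0.8,-1.1,25],"twist":0},{"offset":[0,0,15],"twist":0},{"offset":[0,0,10],"twist":0},{"offset":[0,0,0],"twist":0}]'

```text
time_s: 4.5
tool_pos: [0.5102, 0.2414, 0.2444]
ee_rot: [[0.974, 0.225, -0.001], [0.225, -0.974, -0.0], [-0.001, 0.0, -1.0]]
ft_force: [0.6, 0.4, -0.7]
gripper_width: 0.0851
```

```bash
python3 go.py .511 .2408 .245
```

```text
t 4.5 pos [0.5102 0.2414 0.2444] F [ 0.6202  0.4067 -0.6577] T [ 0.0406  0.0251 -0.0377] w 0.08505733474816782 yaw 0.2267908477218977 j6 1.732289439412664
delta mm [ 0.6138  0.8078 -0.6457]
```

>>> arm_command --motion '[{"offset":[0,0,0],"twist":0},{"offset":[0,0,0],"twist":0},{"offset":[0,0,0],"twist":0},{"offset":[0,0,0],"twist":0},{"offset":[0,0,0],"twist":0},{"offset":[0,0,0],"twist":0}]' --claw 48

```text
time_s: 5.25
tool_pos: [0.5105, 0.2415, 0.2448]
ee_rot: [[0.974, 0.225, 0.001], [0.225, -0.974, 0.0], [0.001, -0.0, -1.0]]
ft_force: [3.0, -2.1, 1.7]
gripper_width: 0.0522
```

```bash
python3 go.py .511 .2408 .245;python3 - <<'E'
from h import *
for n,(x0,x1,y0,y1,f) in dict(scene=(240,440,80,230,4)).items():
    im=ctrl.camera(n);cv2.imwrite(f'pics/b_{n}.png',cv2.resize(im[y0:y1,x0:x1],None,fx=f,fy=f,interpolation=cv2.INTER_CUBIC)[:,:,::-1])
E
```

```text
t 5.25 pos [0.5105 0.2415 0.2448] F [ 2.9673 -2.1283  1.7314] T [-0.3827 -0.5584  0.0092] w 0.052153697869741215 yaw 0.22678480788586897 j6 1.7323347711348809
delta mm [ 0.3158  0.7992 -0.1874]
```

View pics/b_scene.png

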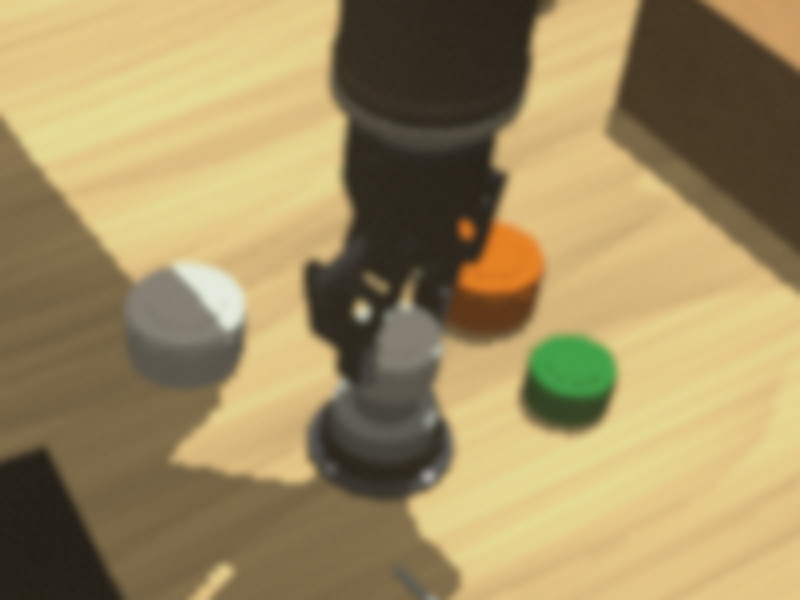

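Gripped: the fingers sit on the sides of the cap near (400,340). The width reads 52 mm and the side loads are small. Now I'll press by force.

>>> arm_command --motion '[{"offset":[0,0,1],"twist":0},{"offset":[0,0,1],"twist":0},{"offset":[0,0,1],"twist":0},{"offset":[0,0,0],"twist":0}]' --claw 40

```text
time_s: 5.8
tool_pos: [0.5105, 0.2416, 0.2416]
ee_rot: [[0.974, 0.225, 0.0], [0.225, -0.974, 0.0], [0.0, -0.0, -1.0]]
ft_force: [4.5, -2.0, -0.2]
gripper_width: 0.0524
```

>>> arm_command --motion '[{"offset":[0,0,1],"twist":0},{"offset":[0,0,1],"twist":0},{"offset":[0,0,0],"twist":0}]'

```text
time_s: 6.18
tool_pos: [0.5105, 0.2415, 0.2396]
ee_rot: [[0.974, 0.225, 0.0], [0.225, -0.974, 0.0], [0.0, -0.0, -1.0]]
ft_force: [4.9, -2.0, -0.2]
gripper_width: 0.0524
```

```bash
python3 go.py .511 .2408 .245;python3 - <<'E'
from h import *
for n,(x0,x1,y0,y1,f) in dict(scene=(290,390,110,220,6),top=(160,280,180,280,6)).items():
    im=ctrl.camera(n);cv2.imwrite(f'pics/c_{n}.png',cv2.resize(im[y0:y1,x0:x1],None,fx=f,fy=f,interpolation=cv2.INTER_CUBIC)[:,:,::-1])
E
python3 go.py
```

```text
t 6.17 pos [0.5105 0.2415 0.2396] F [ 4.9219 -1.9566 -0.2262] T [-0.3351 -0.8974  0.0675] w 0.05239998381730026 yaw 0.22676159870889023 j6 1.7323501827457388
delta mm [ 0.3348  0.8418 -5.4097]
t 6.28 pos [0.5105 0.2415 0.2396] F [ 5.3448 -1.9335 -0.3731] T [-0.3317 -0.8868 -0.0266] w 0.0521311996602138 yaw 0.2267762763637005 j6 1.7323588446857494
```

View pics/c_scene.png

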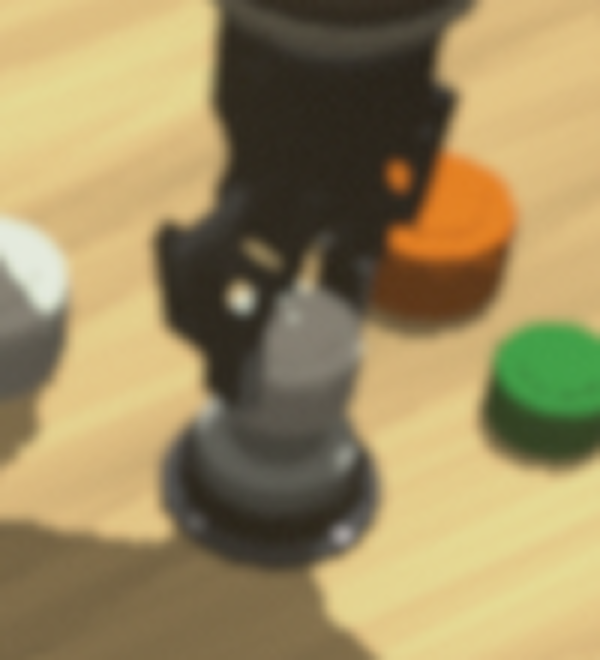

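View pics/c_top.png

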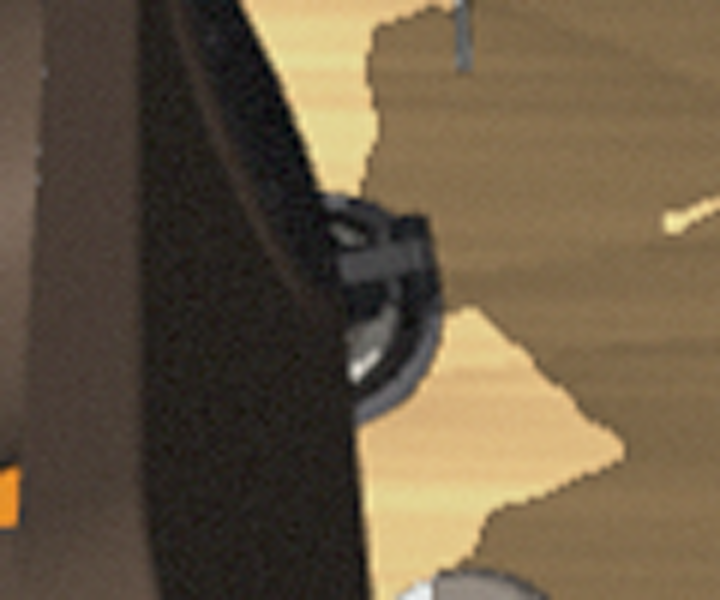

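>>> arm_command --motion '[{"offset":[0,0,1],"twist":0},{"offset":[0,0,1],"twist":0},{"offset":[0,0,0],"twist":0}]'

```text
time_s: 6.65
tool_pos: [0.5104, 0.2415, 0.2378]
ee_rot: [[0.974, 0.225, 0.0], [0.225, -0.974, 0.0], [0.0, -0.0, -1.0]]
ft_force: [5.3, -2.5, 4.1]
gripper_width: 0.0526
```

>>> arm_command --motion '[{"offset":[0,0,1],"twist":0},{"offset":[0,0,0],"twist":0}]'

```text
time_s: 6.9
tool_pos: [0.5105, 0.2415, 0.237]
ee_rot: [[0.974, 0.225, 0.001], [0.225, -0.974, 0.0], [0.001, -0.0, -1.0]]
ft_force: [2.8, -2.3, 8.1]
gripper_width: 0.0524
```

>>> arm_command --motion '[{"offset":[0,0,1],"twist":0},{"offset":[0,0,0],"twist":0}]'

```text
time_s: 7.15
tool_pos: [0.5105, 0.2415, 0.2361]
ee_rot: [[0.974, 0.225, 0.001], [0.225, -0.974, 0.0], [0.001, -0.0, -1.0]]
ft_force: [2.8, -3.1, 9.3]
gripper_width: 0.0518
```

>>> arm_command --motion '[{"offset":[0,0,1],"twist":0},{"offset":[0,0,0],"twist":0}]'

```text
time_s: 7.4
tool_pos: [0.5105, 0.2415, 0.2352]
ee_rot: [[0.974, 0.225, 0.001], [0.225, -0.974, 0.0], [0.001, -0.0, -1.0]]
ft_force: [2.6, -2.7, 12.9]
gripper_width: 0.0521
```

>>> arm_command --motion '[{"offset":[0,0,1],"twist":0},{"offset":[0,0,1],"twist":0},{"offset":[0,0,0],"twist":0}]'

```text
time_s: 7.78
tool_pos: [0.5105, 0.2415, 0.2333]
ee_rot: [[0.974, 0.225, 0.001], [0.225, -0.974, 0.0], [0.001, -0.0, -1.0]]
ft_force: [1.1, -4.0, 15.4]
gripper_width: 0.0524
```

>>> arm_command --motion '[{"offset":[0,0,1],"twist":0},{"offset":[0,0,0],"twist":0},{"offset":[0,0,0],"twist":0}]'

```text
time_s: 8.15
tool_pos: [0.5105, 0.2415, 0.2324]
ee_rot: [[0.974, 0.225, 0.001], [0.225, -0.974, 0.0], [0.001, -0.0, -1.0]]
ft_force: [0.2, -3.8, 17.2]
gripper_width: 0.0523
```

>>> arm_command --motion '[{"offset":[0,0,1.5],"twist":0},{"offset":[0,0,0],"twist":0},{"offset":[0,0,0],"twist":0}]'

```text
time_s: 8.52
tool_pos: [0.5105, 0.2415, 0.231]
ee_rot: [[0.974, 0.225, 0.001], [0.225, -0.974, 0.0], [0.001, -0.0, -1.0]]
ft_force: [0.7, -4.4, 19.9]
gripper_width: 0.0523
```

```bash
python3 go.py
```

```text
t 8.53 pos [0.5105 0.2415 0.231 ] F [ 0.7374 -4.4316 19.9105] T [-0.7075 -0.1108  0.0154] w 0.05231445093266299 yaw 0.2267694697913653 j6 1.7323493858860046
```

19.9 N, so I'll turn anticlockwise (negative twist, since tool z points down).

>>> arm_command --motion '[{"offset":[0,0,0],"twist":-0.1},{"offset":[0,0,0],"twist":-0.1},{"offset":[0,0,0],"twist":-0.1},{"offset":[0,0,0],"twist":-0.1},{"offset":[0,0,0],"twist":0}]'

```text
time_s: 9.15
tool_pos: [0.5104, 0.241, 0.2309]
ee_rot: [[0.809, 0.588, 0.0], [0.588, -0.809, -0.0], [0.0, 0.001, -1.0]]
ft_force: [1.6, -9.9, 21.5]
gripper_width: 0.0526
```

```bash
python3 go.py
```

```text
t 9.15 pos [0.5104 0.241  0.2309] F [ 1.5997 -9.8867 21.5201] T [-1.8584 -0.3321  0.0629] w 0.05256874992541061 yaw 0.6285102826713381 j6 1.3307379194762474
```

>>> arm_command --motion '[{"offset":[-0.4,0.6,-0.4],"twist":-0.1},{"offset":[0,0,0],"twist":-0.1},{"offset":[0,0,0],"twist":-0.1},{"offset":[0,0,0],"twist":-0.1},{"offset":[0,0,0],"twist":0}]'

```text
time_s: 9.78
tool_pos: [0.5107, 0.2404, 0.2315]
ee_rot: [[0.516, 0.857, 0.001], [0.857, -0.516, -0.0], [0.001, 0.001, -1.0]]
ft_force: [3.6, -10.4, 19.3]
gripper_width: 0.0525
```

```bash
python3 go.py
```

```text
t 9.78 pos [0.5107 0.2404 0.2315] F [  3.5719 -10.4366  19.3436] T [-1.709  -0.6197  0.1383] w 0.05249240337194474 yaw 1.0285534573270987 j6 0.9295064439516275
```

>>> arm_command --motion '[{"offset":[-0.7,0.5,0.2],"twist":-0.1},{"offset":[0,0,0],"twist":-0.1},{"offset":[0,0,0],"twist":-0.1},{"offset":[0,0,0],"twist":0}]'

```text
time_s: 10.28
tool_pos: [0.511, 0.24, 0.2314]
ee_rot: [[0.24, 0.971, 0.002], [0.971, -0.24, 0.001], [0.001, 0.002, -1.0]]
ft_force: [3.5, -5.3, 19.3]
gripper_width: 0.0522
```

```bash
python3 go.py
```

```text
t 10.28 pos [0.511  0.24   0.2314] F [ 3.5063 -5.3198 19.2759] T [-0.8656 -0.6384  0.0898] w 0.05222067788312128 yaw 1.3284163272101661 j6 0.628048430799709
```

>>> arm_command --motion '[{"offset":[0,0,0.2],"twist":-0.08},{"offset":[0,0,0],"twist":-0.08},{"offset":[0,0,0],"twist":0}]'

```text
time_s: 10.65
tool_pos: [0.5111, 0.2399, 0.2312]
ee_rot: [[0.083, 0.997, 0.002], [0.997, -0.083, 0.001], [0.001, 0.002, -1.0]]
ft_force: [3.1, -5.7, 21.1]
gripper_width: 0.0525
```

```bash
python3 go.py
```

```text
t 10.65 pos [0.5111 0.2399 0.2312] F [ 3.0641 -5.7416 21.121 ] T [-0.9574 -0.7252  0.0744] w 0.05253408026860982 yaw 1.488073339898055 j6 0.46837192475019596
```

>>> arm_command --motion '[{"offset":[0,0,0],"twist":-0.08},{"offset":[0,0,0],"twist":-0.08},{"offset":[0,0,0],"twist":0}]'

```text
time_s: 11.02
tool_pos: [0.5114, 0.2399, 0.2314]
ee_rot: [[-0.077, 0.997, 0.003], [0.997, 0.077, 0.001], [0.001, 0.003, -1.0]]
ft_force: [5.6, -7.3, 19.5]
gripper_width: 0.0524
```

```bash
python3 go.py
```

```text
t 11.03 pos [0.5114 0.2399 0.2314] F [ 5.6165 -7.3459 19.4645] T [-1.1128 -1.0357 -0.0648] w 0.052374153960847956 yaw 1.6479036540655623 j6 0.3084952556510649
```

>>> arm_command --motion '[{"offset":[0,0,0],"twist":-0.06},{"offset":[0,0,0],"twist":-0.06},{"offset":[0,0,0],"twist":0}]'

```text
time_s: 11.4
tool_pos: [0.5115, 0.2404, 0.2316]
ee_rot: [[-0.194, 0.981, 0.003], [0.981, 0.194, 0.002], [0.001, 0.004, -1.0]]
ft_force: [4.0, 0.4, 23.0]
gripper_width: 0.0525
```

```bash
python3 go.py
```

```text
t 11.4 pos [0.5115 0.2404 0.2316] F [ 4.0269  0.4422 22.9596] T [ 0.1487 -0.6629 -0.7593] w 0.05254251447120787 yaw 1.766444140292824 j6 0.18921127029583176
```

>>> arm_command --motion '[{"offset":[0,0,0],"twist":-0.06},{"offset":[0,0,0],"twist":-0.06},{"offset":[0,0,0],"twist":0}]'

```text
time_s: 11.78
tool_pos: [0.5122, 0.2399, 0.2317]
ee_rot: [[-0.31, 0.951, 0.005], [0.951, 0.31, 0.002], [0.0, 0.005, -1.0]]
ft_force: [9.3, -10.3, 22.6]
gripper_width: 0.0521
```

```bash
python3 go.py
```

```text
t 11.78 pos [0.5122 0.2399 0.2317] F [  9.2571 -10.2683  22.5948] T [-1.5574 -1.729  -1.3585] w 0.05209433791661887 yaw 1.8860358142926676 j6 0.069704631161763
```

End stop: the moment rose to -1.4 N m after about 1.5 rad. Now I'll lift slowly.

>>> arm_command --motion '[{"offset":[0,0,-3],"twist":0.03},{"offset":[0,0,-3],"twist":0},{"offset":[0,0,-3],"twist":0},{"offset":[0,0,-3],"twist":0},{"offset":[0,0,0],"twist":0}]'

```text
time_s: 12.4
tool_pos: [0.512, 0.2398, 0.2425]
ee_rot: [[-0.281, 0.96, 0.004], [0.96, 0.281, 0.001], [-0.0, 0.004, -1.0]]
ft_force: [16.0, -7.4, -4.1]
gripper_width: 0.0523
```

```bash
python3 go.py
```

```text
t 12.4 pos [0.512  0.2398 0.2425] F [16.0086 -7.3544 -4.1177] T [-1.2587 -2.6456 -0.8611] w 0.05226569771718045 yaw 1.8558119002205309 j6 0.10026662607549713
```

>>> arm_command --motion '[{"offset":[-0.6,0.8,-1],"twist":0.03},{"offset":[0,0,-2],"twist":0},{"offset":[0,0,-2],"twist":0},{"offset":[0,0,0],"twist":0}]'

```text
time_s: 12.9
tool_pos: [0.5121, 0.2396, 0.2473]
ee_rot: [[-0.253, 0.968, 0.002], [0.968, 0.253, 0.0], [-0.0, 0.002, -1.0]]
ft_force: [9.5, -3.9, 1.0]
gripper_width: 0.0522
```

```bash
python3 go.py; python3 - <<'E'
from h import *
for n,(x0,x1,y0,y1,f) in dict(scene=(290,390,110,220,6)).items():
    im=ctrl.camera(n);cv2.imwrite(f'pics/d_{n}.png',cv2.resize(im[y0:y1,x0:x1],None,fx=f,fy=f,interpolation=cv2.INTER_CUBIC)[:,:,::-1])
E
```

```text
t 12.9 pos [0.5121 0.2396 0.2473] F [ 9.5186 -3.8928  1.0086] T [-0.7433 -1.6036 -0.4388] w 0.05217564193155989 yaw 1.8263732960343158 j6 0.12875942928834946
```

View pics/d_scene.png

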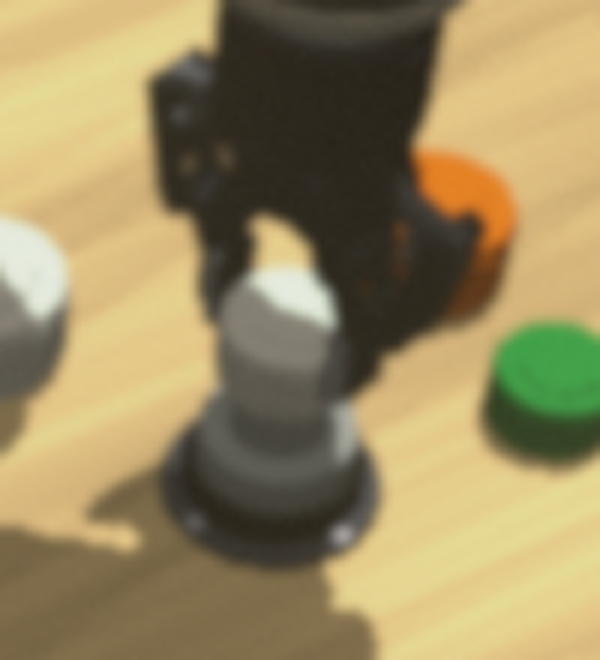

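>>> arm_command --motion '[{"offset":[-0.4,0.5,-4],"twist":0},{"offset":[0,0,-5],"twist":0},{"offset":[0,0,-8],"twist":0},{"offset":[0,0,-10],"twist":0},{"offset":[0,0,-20],"twist":0},{"offset":[0,0,-30],"twist":0},{"offset":[0,0,0],"twist":0},{"offset":[0,0,0],"twist":0}]'

```text
time_s: 13.95
tool_pos: [0.5115, 0.2392, 0.3242]
ee_rot: [[-0.253, 0.967, -0.0], [0.967, 0.253, 0.0], [0.0, -0.0, -1.0]]
ft_force: [-0.6, 0.2, -0.2]
gripper_width: 0.0524
```

```bash
python3 go.py .479 -.0172 .30; python3 - <<'E'
from h import *
for n,(x0,x1,y0,y1,f) in dict(scene=(280,400,90,220,5)).items():
    im=ctrl.camera(n);cv2.imwrite(f'pics/e_{n}.png',cv2.resize(im[y0:y1,x0:x1],None,fx=f,fy=f-.5,interpolation=cv2.INTER_CUBIC)[:,:,::-1])
E
```

```text
t 13.95 pos [0.5115 0.2392 0.3242] F [-0.6257  0.1669 -0.2345] T [-0.0136 -0.0057  0.0249] w 0.05236997965203203 yaw 1.8268042301996923 j6 0.12766338595842455
delta mm [-239.8498  -96.4182   24.2133]
```

View pics/e_scene.png

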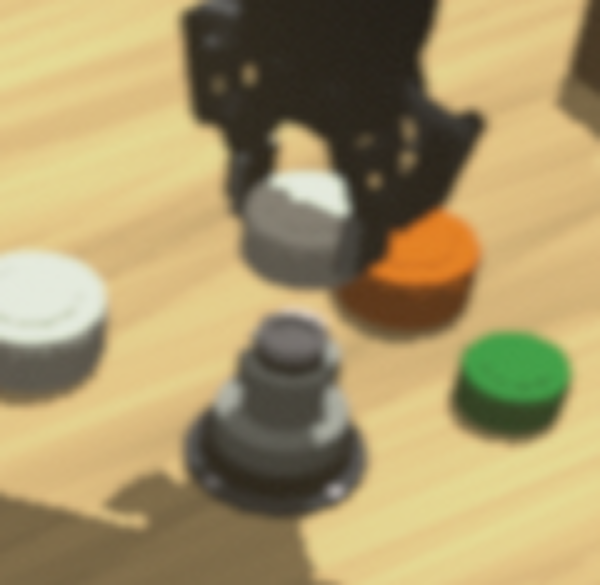

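The cap is off, held near (300,225) in the crop, and the plate is exposed at (290,345). Moving to the mat.

>>> arm_command --motion '[{"offset":[-48,-19.3,0],"twist":0},{"offset":[-48,-19.3,0],"twist":0},{"offset":[-48,-19.3,5],"twist":0},{"offset":[-48,-19.3,20],"twist":0},{"offset":[-48,-19.3,40],"twist":0},{"offset":[0,0,40],"twist":0},{"offset":[0,0,20],"twist":0},{"offset":[0,0,0],"twist":0}]'

```text
time_s: 15.0
tool_pos: [0.4786, -0.0151, 0.1993]
ee_rot: [[-0.253, 0.968, -0.004], [0.968, 0.253, 0.0], [0.001, -0.004, -1.0]]
ft_force: [0.7, -0.5, -1.7]
gripper_width: 0.052
```

```bash
python3 go.py .479 -.0172 .182; python3 - <<'E'
from h import *
for n,(x0,x1,y0,y1,f) in dict(scene=(180,300,150,280,5)).items():
    im=ctrl.camera(n);cv2.imwrite(f'pics/f_{n}.png',cv2.resize(im[y0:y1,x0:x1],None,fx=f,fy=f-.5,interpolation=cv2.INTER_CUBIC)[:,:,::-1])
E
```

```text
t 15.0 pos [ 0.4786 -0.0151  0.1993] F [ 0.7167 -0.5457 -1.6565] T [ 0.0081  0.027  -0.0237] w 0.05203540610592552 yaw 1.8264062532385414 j6 -0.3505343725661975
delta mm [-2.1632 -0.09   17.2903]
```

View pics/f_scene.png

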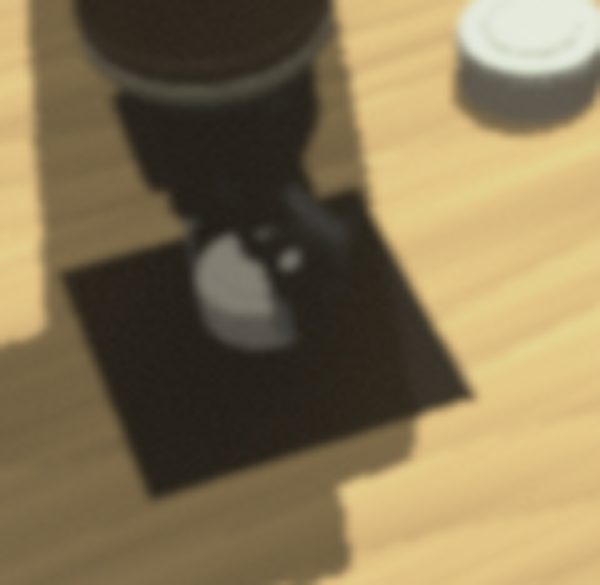

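>>> arm_command --motion '[{"offset":[-1,0,10],"twist":0},{"offset":[-1,0,4],"twist":0},{"offset":[0,0,0],"twist":0},{"offset":[0,0,1],"twist":0},{"offset":[0,0,0],"twist":0}]'

```text
time_s: 15.68
tool_pos: [0.4801, -0.0169, 0.1861]
ee_rot: [[-0.253, 0.967, 0.0], [0.967, 0.253, 0.0], [-0.0, 0.0, -1.0]]
ft_force: [-0.9, -0.5, -0.7]
gripper_width: 0.0522
```

>>> arm_command --motion '[{"offset":[0,0,1],"twist":0},{"offset":[0,0,0],"twist":0}]'

```text
time_s: 15.92
tool_pos: [0.4801, -0.017, 0.185]
ee_rot: [[-0.253, 0.967, 0.0], [0.967, 0.253, -0.0], [-0.0, 0.0, -1.0]]
ft_force: [-0.0, -0.7, -0.9]
gripper_width: 0.0521
```

>>> arm_command --motion '[{"offset":[0,0,1],"twist":0},{"offset":[0,0,0],"twist":0}]'

```text
time_s: 16.18
tool_pos: [0.4801, -0.017, 0.1839]
ee_rot: [[-0.253, 0.967, -0.0], [0.967, 0.253, 0.0], [0.0, -0.0, -1.0]]
ft_force: [-0.1, 1.1, -0.0]
gripper_width: 0.0523
```

>>> arm_command --motion '[{"offset":[0,0,1],"twist":0},{"offset":[0,0,0],"twist":0}]'

```text
time_s: 16.42
tool_pos: [0.4801, -0.017, 0.1829]
ee_rot: [[-0.253, 0.967, -0.0], [0.967, 0.253, 0.0], [0.0, -0.0, -1.0]]
ft_force: [0.0, 0.1, -0.3]
gripper_width: 0.0519
```

>>> arm_command --motion '[{"offset":[0,0,1],"twist":0},{"offset":[0,0,0],"twist":0}]'

```text
time_s: 16.68
tool_pos: [0.4801, -0.017, 0.1824]
ee_rot: [[-0.253, 0.967, 0.0], [0.967, 0.253, -0.0], [-0.0, 0.0, -1.0]]
ft_force: [-2.1, -0.6, 11.4]
gripper_width: 0.0522
```

>>> arm_command --motion '[{"offset":[0,0,0.5],"twist":0},{"offset":[0,0,0],"twist":0}]'

```text
time_s: 16.92
tool_pos: [0.48, -0.017, 0.1822]
ee_rot: [[-0.253, 0.967, 0.0], [0.967, 0.253, -0.0], [-0.0, 0.0, -1.0]]
ft_force: [-5.0, -0.2, 23.0]
gripper_width: 0.0523
```

Contact came at the predicted height, so the cap never slipped. I'll ease off and release.

>>> arm_command --motion '[{"offset":[0,0,-0.8],"twist":0},{"offset":[0,0,0],"twist":0}]'

```text
time_s: 17.18
tool_pos: [0.4802, -0.017, 0.1824]
ee_rot: [[-0.253, 0.967, 0.0], [0.967, 0.253, -0.0], [-0.0, 0.0, -1.0]]
ft_force: [-1.6, -1.3, 6.7]
gripper_width: 0.0523
```

>>> arm_command --motion '[{"offset":[0,0,0],"twist":0},{"offset":[0,0,0],"twist":0},{"offset":[0,0,0],"twist":0},{"offset":[0,0,0],"twist":0},{"offset":[0,0,-10],"twist":0},{"offset":[0,0,-40],"twist":0},{"offset":[0,0,-60],"twist":0},{"offset":[0,0,-60],"twist":0},{"offset":[0,0,-30],"twist":0},{"offset":[0,0,0],"twist":0}]' --claw 85

```text
time_s: 18.42
tool_pos: [0.4805, -0.017, 0.3853]
ee_rot: [[-0.253, 0.967, 0.005], [0.967, 0.253, -0.0], [-0.002, 0.005, -1.0]]
ft_force: [-0.9, -0.3, 0.3]
gripper_width: 0.0848
```

```bash
python3 go.py .563 -.2752 .38; python3 - <<'E'
from h import *
for n in('scene','top'):
    im=ctrl.camera(n);cv2.imwrite(f'pics/g_{n}.png',cv2.resize(im,None,fx=1.4,fy=1.4)[:,:,::-1])
    np.save(f'g_{n}.npy',im)
E
```

```text
t 18.43 pos [ 0.4805 -0.017   0.3853] F [-0.9423 -0.2628  0.2842] T [ 0.0263 -0.0016 -0.0444] w 0.08482722149336469 yaw 1.8268118462469147 j6 -0.3544624451097154
delta mm [-270.6673   14.4041    5.8151]
```

View pics/g_scene.png

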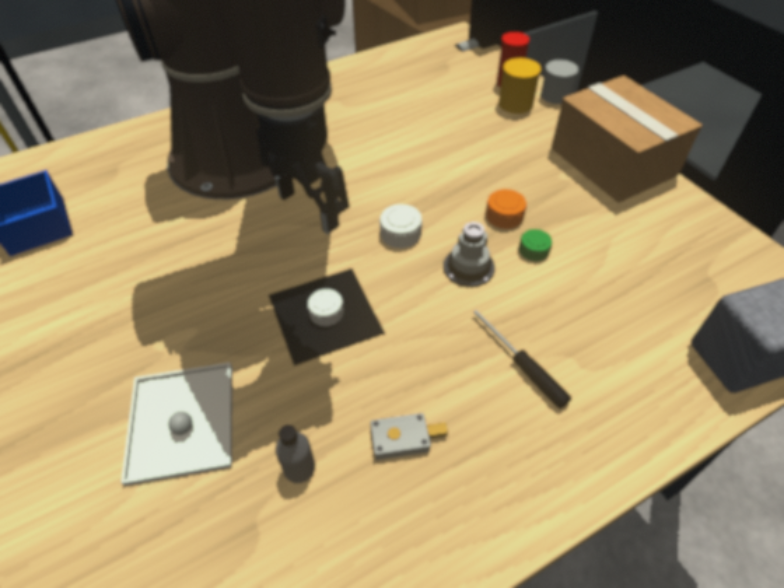

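View pics/g_top.png

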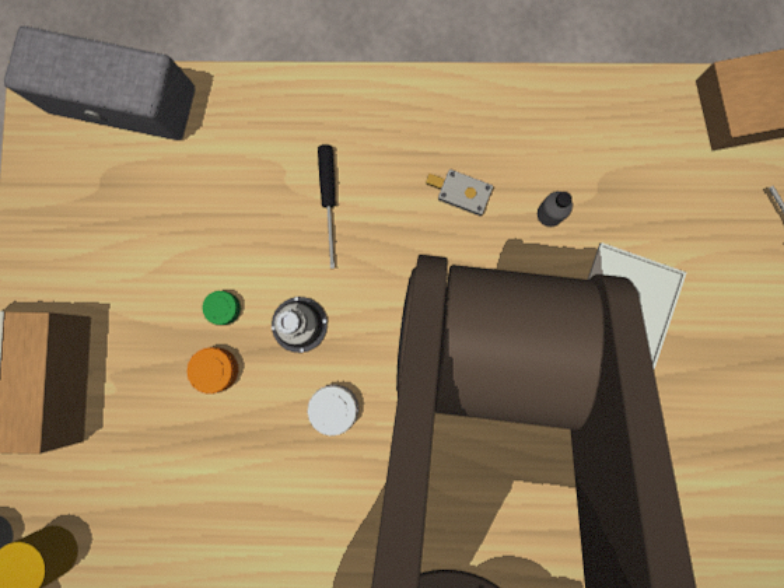

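The cap stands top side up on the mat, at (325,305) in the enlarged scene view. The ball is still in the tray and the plate is showing. I'll measure the plate and ball next.

```bash
python3 - <<'E'
from h import *
T=np.load('g_top.npy');S=np.load('g_scene.npy')
cv2.imwrite('pics/h1.png',np.hstack([cv2.resize(T[205:265,180:240],None,fx=6.5,fy=6.5,interpolation=cv2.INTER_CUBIC),cv2.resize(S[150:210,305:365],None,fx=6.5,fy=6.5,interpolation=cv2.INTER_CUBIC)])[:,:,::-1])
cv2.imwrite('pics/h2.png',np.hstack([cv2.resize(S[195:245,205:265],None,fx=6.5,fy=6.5,interpolation=cv2.INTER_CUBIC),cv2.resize(S[280:330,100:160],None,fx=6.5,fy=6.5,interpolation=cv2.INTER_CUBIC)])[:,:,::-1])
from fit import *
C=unpack(np.load('fit.npy'))[0]
for nm,X in dict(plate1=[.511,.2408,.086],plate2=[.5115,.2392,.086],neck=[.511,.2408,.07],cap=[.480,-.017,.031],ball=[.563,-.2752,.02]).items():
    print(nm,[np.round(pj(c,np.array(X),*C[c]),1) for c in C],[np.round(proj(c,X),1) for c in C])
E
```

```text
plate1 [array([206.7, 230.5]), array([338.1, 165.8])] [array([205.6, 230. ]), array([337.1, 165.3])]
plate2 [array([207.4, 230.3]), array([337.6, 166.2])] [array([206.4, 229.8]), array([336.6, 165.6])]
neck [array([208.2, 230.8]), array([337.4, 170.8])] [array([207.2, 230.3]), array([336.4, 170.2])]
cap [array([330.4, 247.8]), array([231.6, 216.2])] [array([329.5, 247.4]), array([230.6, 215.7])]
ball [array([448.8, 211.6]), array([128.3, 302.1])] [array([448.5, 211.2]), array([127.9, 301.2])]
```

View pics/h1.png

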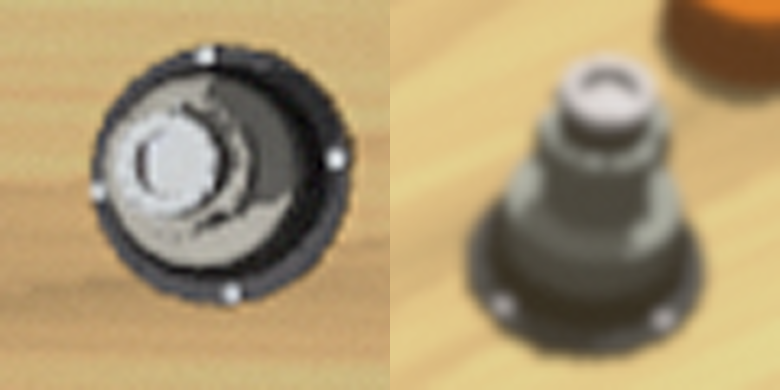

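View pics/h2.png

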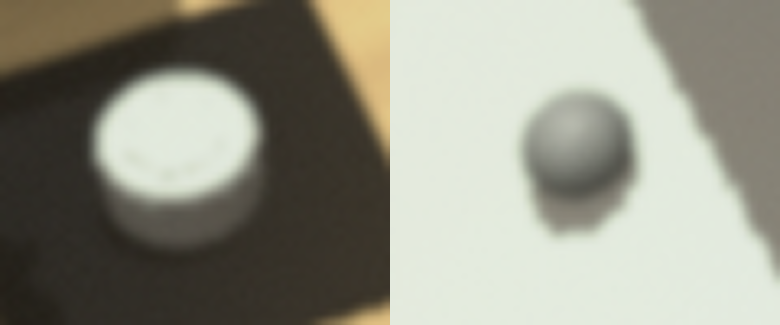

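```bash
python3 - <<'E'
from h import *
from fit import *
C=unpack(np.load('fit.npy'))[0]
A=cv2.imread('pics/scene0.png');B=np.load('g_scene.npy')[:,:,::-1]
f=9
def crop(im,s):
    v=cv2.resize(im[150:212,315:358],None,fx=f,fy=f,interpolation=cv2.INTER_CUBIC)
    th=np.linspace(0,2*np.pi,73)
    for z,r,col in s:
        P=np.array([pj('scene',np.array([.511+r*np.cos(t),.2405+r*np.sin(t),z]),*C['scene']) for t in th])
        P=((P-[315,150]+.5)*f).astype(np.int32);cv2.polylines(v,[P],True,col,1)
    return v
cv2.imwrite('pics/i.png',np.hstack([crop(A,[(.040,.032,(0,0,255)),(.094,.027,(255,0,0))]),crop(B,[(.032,.032,(0,0,255)),(.070,.023,(0,255,0)),(.086,.016,(255,0,0))])]))
cv2.imwrite('pics/i0.png',np.hstack([crop(A,[]),crop(B,[])]))
E
```

```text
(no output)
```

View pics/i.png

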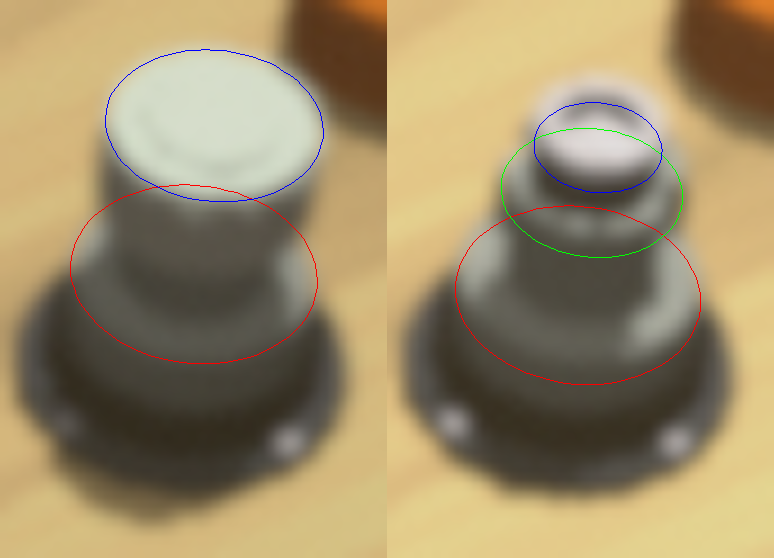

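View pics/i0.png

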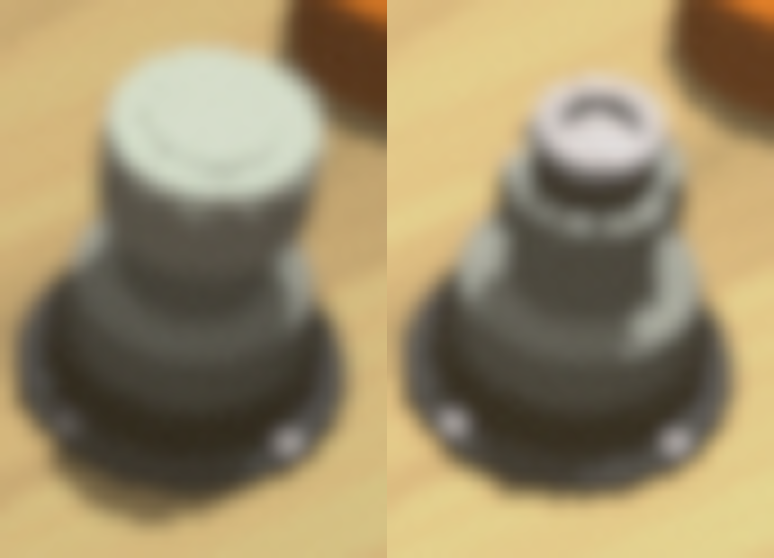

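```bash
python3 - <<'E'
from h import *
A=cv2.imread('pics/scene0.png');B=np.load('g_scene.npy')[:,:,::-1]
def un(fn,x0,x1,y0,y1):
    im=cv2.imread(fn);s=cv2.resize(im,(x1-x0,y1-y0),interpolation=cv2.INTER_AREA);F=np.zeros_like(A);F[y0:y1,x0:x1]=s;return F
L=[A,un('pics/b_scene.png',240,440,80,230),un('pics/c_scene.png',290,390,110,220),un('pics/d_scene.png',290,390,110,220),un('pics/e_scene.png',280,400,90,220),B]
row=[cv2.resize(i[150:210,318:352],None,fx=4,fy=8,interpolation=cv2.INTER_CUBIC)[:, :130] for i in L]
cv2.imwrite('pics/j.png',np.hstack(row))
for i in L: print(i[175:208,336].mean(1).astype(int).tolist())
E
```

```text
[86, 82, 80, 80, 76, 72, 67, 65, 65, 64, 71, 79, 83, 83, 79, 71, 64, 63, 63, 60, 55, 47, 42, 41, 42, 47, 51, 53, 54, 63, 81, 110, 143]
[86, 84, 85, 85, 82, 79, 72, 67, 66, 67, 71, 80, 87, 90, 87, 78, 70, 66, 64, 62, 54, 45, 39, 37, 39, 44, 48, 52, 55, 65, 84, 98, 103]
[93, 86, 85, 86, 84, 84, 82, 75, 69, 66, 66, 69, 77, 83, 88, 87, 82, 73, 66, 62, 54, 44, 37, 37, 38, 42, 49, 53, 54, 65, 84, 98, 103]
[85, 85, 85, 83, 78, 72, 68, 66, 66, 68, 71, 80, 88, 89, 87, 80, 71, 66, 64, 62, 53, 46, 38, 37, 38, 44, 48, 52, 55, 65, 84, 98, 103]
[82, 73, 70, 67, 67, 68, 67, 68, 67, 70, 76, 84, 88, 89, 85, 76, 69, 66, 65, 63, 55, 45, 41, 38, 40, 43, 50, 53, 55, 66, 84, 98, 102]
[119, 96, 76, 71, 70, 70, 70, 71, 70, 72, 79, 86, 90, 91, 86, 80, 71, 69, 69, 66, 60, 52, 47, 45, 47, 52, 59, 67, 73, 94, 134, 171, 186]
```

View pics/j.png

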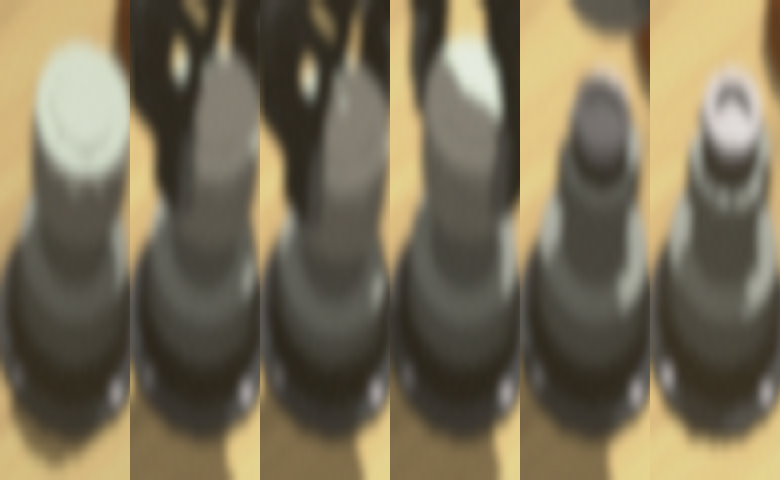

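```bash
python3 - <<'E'
from h import *
from fit import *
C=unpack(np.load('fit.npy'))[0]
f=13
def crop(c,x0,y0,w,h,s):
    im=np.load(f'g_{c}.npy')[:,:,::-1]
    v=cv2.resize(im[y0:y0+h,x0:x0+w],None,fx=f,fy=f,interpolation=cv2.INTER_CUBIC)
    th=np.linspace(0,2*np.pi,73)
    for x,y,z,r,col in s:
        P=np.array([pj(c,np.array([x+r*np.cos(t),y+r*np.sin(t),z]),*C[c]) for t in th])
        P=((P-[x0,y0]+.5)*f).astype(np.int32);cv2.polylines(v,[P],True,col,1)
    return v
s=[(.511,.2403,.094,.016,(0,0,255)),(.511,.2403,.094,.010,(0,0,255)),(.511,.2403,.078,.023,(0,255,0))]
cv2.imwrite('pics/k.png',np.hstack([crop('top',192,214,30,34,s),crop('scene',323,152,30,34,s)]))
E
```

```text
(no output)
```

View pics/k.png

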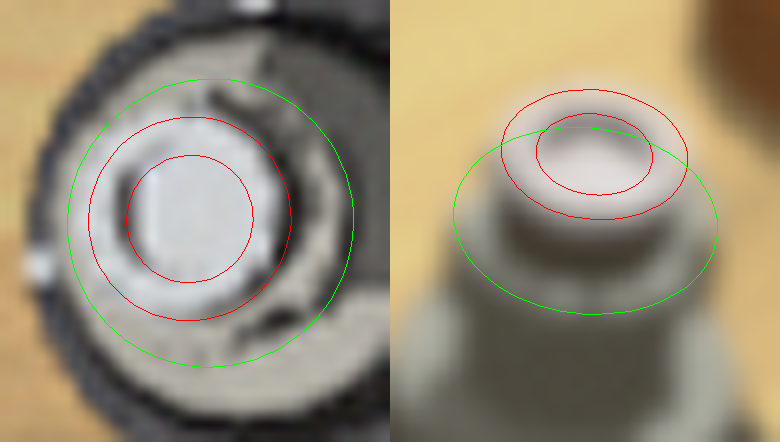

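The overlay fits the plate at about (0.511, 0.2403, 0.094). This also shows that lifting the cap drew the pot most of the way back up in its foot. I'll use the measured height and touch down by force. Now the ball.

>>> arm_command --motion '[{"offset":[-54,2.9,0],"twist":0},{"offset":[-54,2.9,0],"twist":0},{"offset":[-54,2.9,0],"twist":0},{"offset":[-54,2.9,0],"twist":0},{"offset":[-54.5,2.9,10],"twist":0},{"offset":[0,0,50],"twist":0},{"offset":[0,0,50],"twist":0},{"offset":[0,0,35],"twist":0},{"offset":[0,0,0],"twist":0},{"offset":[0,0,0],"twist":0}]' --claw 58

```text
time_s: 19.77
tool_pos: [0.5628, -0.275, 0.2378]
ee_rot: [[-0.253, 0.967, -0.0], [0.967, 0.253, 0.0], [0.0, -0.0, -1.0]]
ft_force: [0.1, -0.3, 0.7]
gripper_width: 0.058
```

```bash
python3 go.py .563 -.2752 .183; python3 - <<'E'
from h import *
f=4
S=ctrl.camera('scene');T=ctrl.camera('top')
cv2.imwrite('pics/l.png',np.hstack([cv2.resize(S[230:350,70:170],None,fx=f,fy=f,interpolation=cv2.INTER_CUBIC),cv2.resize(T[150:270,400:500],None,fx=f,fy=f,interpolation=cv2.INTER_CUBIC)])[:,:,::-1])
E
```

```text
t 19.77 pos [ 0.5628 -0.275   0.2378] F [ 0.093  -0.3206  0.7202] T [-0.0204  0.0108 -0.0149] w 0.05795316797640714 yaw 1.8269079529751504 j6 -0.7590305171921051
delta mm [-0.1988  0.1204 54.7645]
```

View pics/l.png

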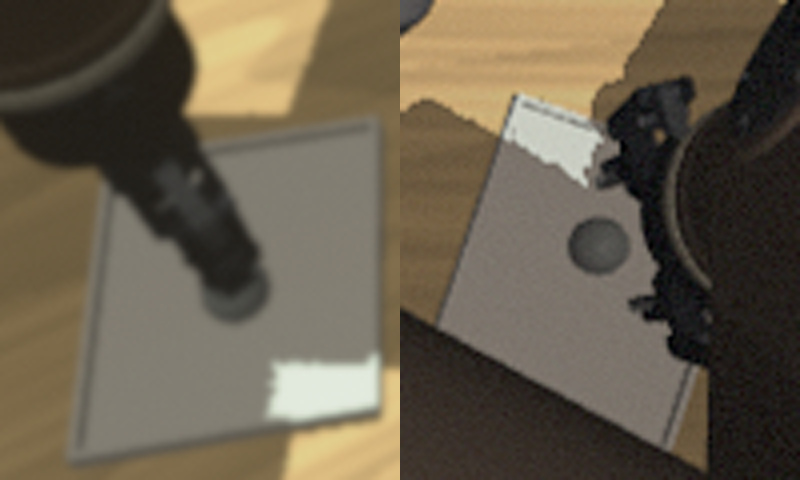

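The fingers straddle the ball; its centre is at (598,245) in the top crop. Lowering.

>>> arm_command --motion '[{"offset":[0,0,20],"twist":0},{"offset":[0,0,15],"twist":0},{"offset":[0,0,10],"twist":0},{"offset":[0,0,6],"twist":0},{"offset":[0,0,3],"twist":0},{"offset":[0,0,0],"twist":0}]'

```text
time_s: 20.62
tool_pos: [0.5627, -0.275, 0.1833]
ee_rot: [[-0.253, 0.967, -0.0], [0.967, 0.253, 0.0], [0.0, 0.0, -1.0]]
ft_force: [0.8, 0.6, 0.4]
gripper_width: 0.0573
```

>>> arm_command --motion '[{"offset":[0,0,0],"twist":0},{"offset":[0,0,0],"twist":0},{"offset":[0,0,0],"twist":0},{"offset":[0,0,0],"twist":0},{"offset":[0,0,0],"twist":0},{"offset":[0,0,0],"twist":0}]' --claw 20

```text
time_s: 21.38
tool_pos: [0.5629, -0.2751, 0.1839]
ee_rot: [[-0.253, 0.967, 0.001], [0.967, 0.253, -0.0], [-0.001, 0.001, -1.0]]
ft_force: [0.5, 0.1, 5.8]
gripper_width: 0.0288
```

```bash
python3 go.py .563 -.2752 .183; python3 - <<'E'
from h import *
f=4
S=ctrl.camera('scene');T=ctrl.camera('top')
cv2.imwrite('pics/m.png',np.hstack([cv2.resize(S[230:350,70:170],None,fx=f,fy=f,interpolation=cv2.INTER_CUBIC),cv2.resize(T[150:270,400:500],None,fx=f,fy=f,interpolation=cv2.INTER_CUBIC)])[:,:,::-1])
E
```

```text
t 21.38 pos [ 0.5629 -0.2751  0.1839] F [0.4714 0.1291 5.8486] T [ 0.0568  0.0299 -0.0403] w 0.028801908884200023 yaw 1.8268055207165184 j6 -0.7590167114106416
delta mm [-0.1442  0.101   0.8697]
```

View pics/m.png

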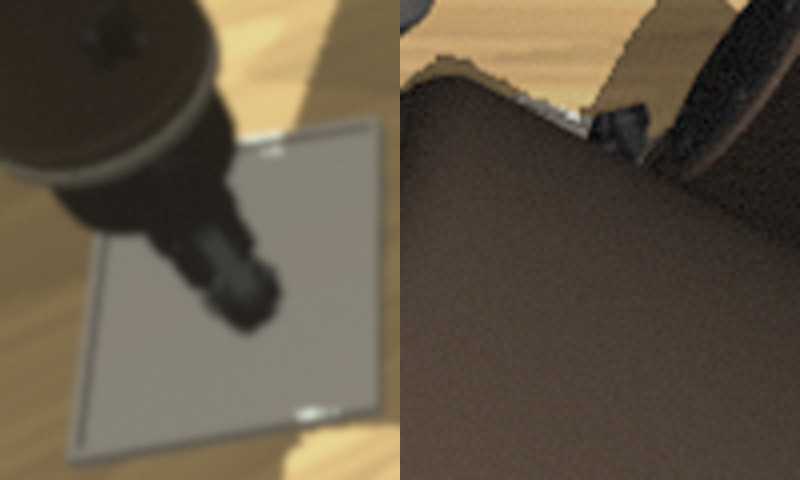

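>>> arm_command --motion '[{"offset":[0,0,-1],"twist":0},{"offset":[0,0,-1],"twist":0},{"offset":[0,0,0],"twist":0}]'

```text
time_s: 21.85
tool_pos: [0.5626, -0.275, 0.1853]
ee_rot: [[-0.253, 0.967, -0.0], [0.967, 0.253, 0.0], [0.0, -0.0, -1.0]]
ft_force: [0.5, 1.0, -0.6]
gripper_width: 0.0286
```

```bash
python3 go.py
```

```text
t 21.85 pos [ 0.5626 -0.275   0.1853] F [ 0.4689  1.0145 -0.594 ] T [-0.0037  0.0164  0.0234] w 0.028550262312980395 yaw 1.8267582080404066 j6 -0.7589960374824428
```

>>> arm_command --motion '[{"offset":[0,0,-5],"twist":0},{"offset":[0,0,-15],"twist":0},{"offset":[0,0,-30],"twist":0},{"offset":[0,0,-50],"twist":0},{"offset":[0,0,-50],"twist":0},{"offset":[0,0,0],"twist":0},{"offset":[0,0,0],"twist":0}]'

```text
time_s: 22.72
tool_pos: [0.5624, -0.2748, 0.3358]
ee_rot: [[-0.253, 0.967, 0.0], [0.967, 0.253, -0.0], [-0.0, 0.0, -1.0]]
ft_force: [-0.6, 0.2, -1.9]
gripper_width: 0.0289
```

```bash
python3 go.py .5112 .2402 .335; python3 - <<'E'
from h import *
f=4
S=ctrl.camera('scene');T=ctrl.camera('top')
cv2.imwrite('pics/n.png',np.hstack([cv2.resize(S[170:320,40:160],None,fx=f,fy=f,interpolation=cv2.INTER_CUBIC)[:, :480],cv2.resize(T[150:300,430:510],None,fx=f,fy=f,interpolation=cv2.INTER_CUBIC)])[:,:,::-1])
E
```

```text
t 22.73 pos [ 0.5624 -0.2748  0.3358] F [-0.6182  0.2205 -1.8527] T [ 0.0344  0.0686 -0.0089] w 0.028925132669819588 yaw 1.826831366640829 j6 -0.7590191190198167
delta mm [511.1838  80.9098   0.6084]
```

View pics/n.png

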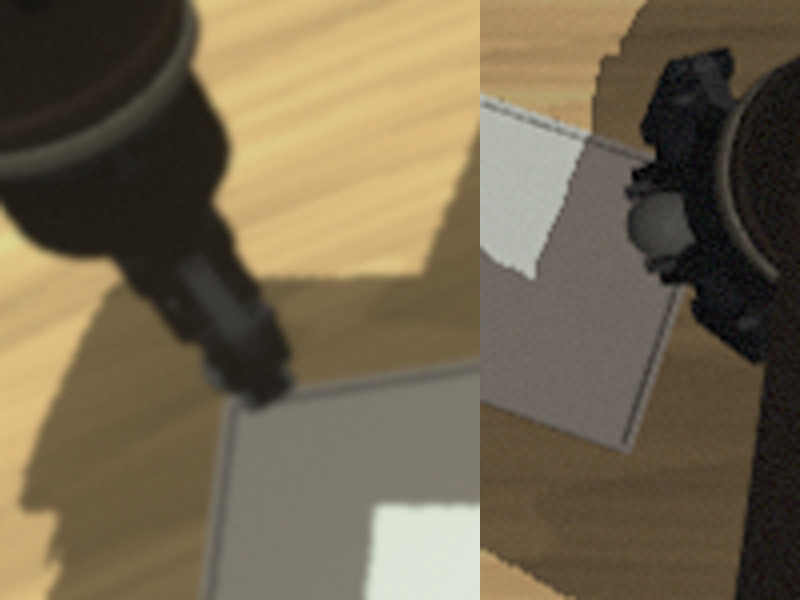

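```bash
python3 - <<'E'
from h import *
from fit import *
C=unpack(np.load('fit.npy'))[0]
for z in(.165,.172,.178):
  for dx,dy in((0,0),(0,.005)):
    X=np.array([.5624+dx,-.2748+dy,z]);print(z,dx,dy,[np.round(pj(c,X,*C[c]),1) for c in C])
X=np.array([.5624,-.2748,.172])
f=6
out=[]
for c,(x0,y0) in dict(scene=(75,225),top=(450,180)).items():
    im=ctrl.camera(c)[:,:,::-1];v=cv2.resize(im[y0:y0+60,x0:x0+60],None,fx=f,fy=f,interpolation=cv2.INTER_CUBIC)
    v=np.clip(v.astype(float)*2,0,255).astype(np.uint8)
    e=C[c];d=X-I[c]['eye'];d/=np.linalg.norm(d);a=np.cross(d,[0,0,1.]);a/=np.linalg.norm(a);b=np.cross(d,a)
    P=np.array([pj(c,X+.016*(a*np.cos(t)+b*np.sin(t)),*C[c]) for t in np.linspace(0,6.3,60)])
    cv2.polylines(v,[((P-[x0,y0]+.5)*f).astype(np.int32)],True,(0,0,255),1);out.append(v)
cv2.imwrite('pics/o.png',np.hstack(out))
E
```

```text
0.165 0 0 [array([473.1, 205.6]), array([102.2, 261.8])]
0.165 0 0.005 [array([470.4, 205.6]), array([105.3, 260.5])]
0.172 0 0 [array([474.5, 205.3]), array([100.7, 259.6])]
0.172 0 0.005 [array([471.8, 205.2]), array([103.8, 258.3])]
0.178 0 0 [array([475.7, 205. ]), array([ 99.4, 257.6])]
0.178 0 0.005 [array([473. , 204.9]), array([102.5, 256.3])]
```

View pics/o.png

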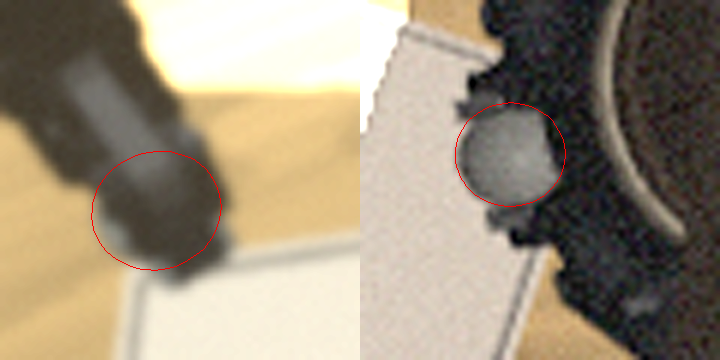

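The overlay shows the ball held on the tool axis, centre 164 mm ahead of the TCP. Carrying it to the pot.

>>> arm_command --motion '[{"offset":[40,6.3,0],"twist":0},{"offset":[58,9.2,0],"twist":0},{"offset":[58,9.2,0],"twist":0},{"offset":[58,9.2,0],"twist":0},{"offset":[58,9.2,0],"twist":0},{"offset":[58,9.2,0],"twist":0},{"offset":[58,9.2,0],"twist":0},{"offset":[58,9.2,0],"twist":0},{"offset":[40,6.3,0],"twist":0},{"offset":[25,4,0],"twist":0},{"offset":[0,0,0],"twist":0},{"offset":[0,0,0],"twist":0}]'

```text
time_s: 24.42
tool_pos: [0.5114, 0.2395, 0.3347]
ee_rot: [[-0.254, 0.967, -0.001], [0.967, 0.254, -0.001], [-0.0, -0.001, -1.0]]
ft_force: [0.3, 0.2, -1.3]
gripper_width: 0.0291
```

```bash
python3 go.py .5112 .2402 .285
```

```text
t 24.43 pos [0.5114 0.2395 0.3347] F [ 0.3261  0.2448 -1.2697] T [-0.0119  0.0008 -0.0087] w 0.0291012337688966 yaw 1.8271047811365992 j6 0.1281862945378256
delta mm [ 0.7487 -0.0004 49.6639]
```

>>> arm_command --motion '[{"offset":[0.7,0,20],"twist":0},{"offset":[0,0,18],"twist":0},{"offset":[0,0,12],"twist":0},{"offset":[0,0,0],"twist":0},{"offset":[0,0,0],"twist":0}]'

```text
time_s: 25.05
tool_pos: [0.5117, 0.2404, 0.2857]
ee_rot: [[-0.253, 0.967, 0.001], [0.967, 0.253, 0.0], [0.0, 0.001, -1.0]]
ft_force: [-0.3, 0.2, -0.9]
gripper_width: 0.0289
```

```bash
python3 go.py .5112 .2402 .2704; python3 - <<'E'
from h import *
f=5
S=ctrl.camera('scene');T=ctrl.camera('top')
cv2.imwrite('pics/p.png',np.hstack([cv2.resize(S[120:220,300:380],None,fx=f,fy=f,interpolation=cv2.INTER_CUBIC),cv2.resize(T[180:280,170:250],None,fx=f,fy=f,interpolation=cv2.INTER_CUBIC)])[:,:,::-1])
E
```

```text
t 25.05 pos [0.5117 0.2404 0.2857] F [-0.3286  0.2412 -0.8641] T [-0.0015 -0.0177 -0.0017] w 0.028909691251381764 yaw 1.8264757418985649 j6 0.1298883547792246
delta mm [-0.0585 -0.5682 15.328 ]
```

View pics/p.png

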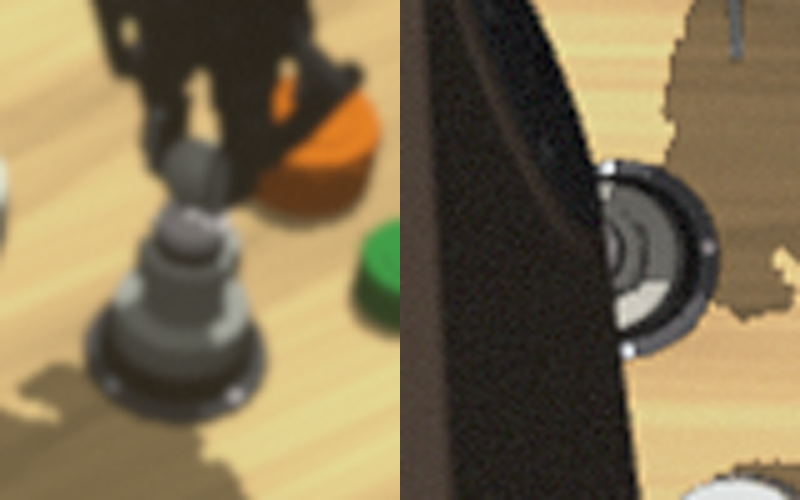

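The ball at (195,170) hangs directly above the plate at (190,230). Lowering to contact.

>>> arm_command --motion '[{"offset":[0,-0.5,6],"twist":0},{"offset":[0,0,4],"twist":0},{"offset":[0,0,2],"twist":0},{"offset":[0,0,0],"twist":0},{"offset":[0,0,0],"twist":0}]'

```text
time_s: 25.78
tool_pos: [0.511, 0.2404, 0.2733]
ee_rot: [[-0.253, 0.967, 0.0], [0.967, 0.253, 0.0], [0.0, 0.0, -1.0]]
ft_force: [0.8, 0.1, -1.0]
gripper_width: 0.0291
```

>>> arm_command --motion '[{"offset":[0,0,1],"twist":0},{"offset":[0,0,0],"twist":0},{"offset":[0,0,0],"twist":0}]'

```text
time_s: 26.15
tool_pos: [0.5109, 0.2404, 0.2723]
ee_rot: [[-0.253, 0.967, 0.0], [0.967, 0.253, 0.0], [0.0, 0.0, -1.0]]
ft_force: [-0.7, -0.3, -1.7]
gripper_width: 0.0286
```

>>> arm_command --motion '[{"offset":[0,0,1],"twist":0},{"offset":[0,0,0],"twist":0},{"offset":[0,0,0],"twist":0}]'

```text
time_s: 26.52
tool_pos: [0.5109, 0.2404, 0.2713]
ee_rot: [[-0.253, 0.967, 0.0], [0.967, 0.253, 0.0], [0.0, 0.0, -1.0]]
ft_force: [0.0, -0.3, -0.6]
gripper_width: 0.0288
```

>>> arm_command --motion '[{"offset":[0,0,1],"twist":0},{"offset":[0,0,0],"twist":0},{"offset":[0,0,0],"twist":0}]'

```text
time_s: 26.9
tool_pos: [0.511, 0.2404, 0.2703]
ee_rot: [[-0.253, 0.967, 0.0], [0.967, 0.253, 0.0], [0.0, 0.0, -1.0]]
ft_force: [-0.0, -0.0, 0.6]
gripper_width: 0.0285
```

>>> arm_command --motion '[{"offset":[0,0,0.3],"twist":0},{"offset":[0,0,0],"twist":0}]'

```text
time_s: 27.15
tool_pos: [0.511, 0.2404, 0.27]
ee_rot: [[-0.253, 0.967, 0.0], [0.967, 0.253, 0.0], [0.0, 0.0, -1.0]]
ft_force: [1.3, 0.6, 1.3]
gripper_width: 0.0288
```

>>> arm_command --motion '[{"offset":[0,0,0],"twist":0},{"offset":[0,0,0],"twist":0},{"offset":[0,0,0],"twist":0},{"offset":[0,0,0],"twist":0}]' --claw 34

```text
time_s: 27.65
tool_pos: [0.5109, 0.2404, 0.27]
ee_rot: [[-0.253, 0.967, -0.0], [0.967, 0.253, -0.0], [-0.0, -0.0, -1.0]]
ft_force: [0.5, 0.5, 0.1]
gripper_width: 0.0341
```

```bash
python3 go.py; python3 - <<'E'
from h import *
f=6
S=ctrl.camera('scene')
cv2.imwrite('pics/r.png',cv2.resize(S[120:220,300:380],None,fx=f,fy=f,interpolation=cv2.INTER_CUBIC)[:,:,::-1])
E
```

```text
t 27.65 pos [0.5109 0.2404 0.27  ] F [0.5134 0.5307 0.1144] T [ 0.0561 -0.1203  0.0202] w 0.03411629038796996 yaw 1.826774752298178 j6 0.13012641502928154
```

View pics/r.png

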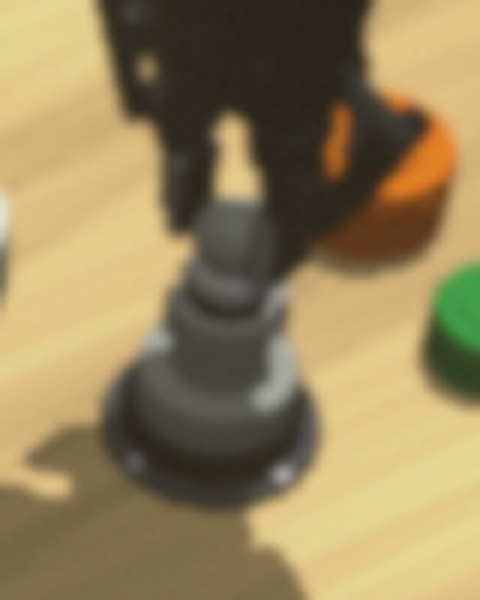

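The ball at (235,245) sits on the plate at (225,290). I'll open the rest of the way and withdraw straight up.

>>> arm_command --motion '[{"offset":[0,0,0],"twist":0},{"offset":[0,0,0],"twist":0},{"offset":[0,0,0],"twist":0},{"offset":[0,0,0],"twist":0},{"offset":[0,0,-5],"twist":0},{"offset":[0,0,-15],"twist":0},{"offset":[0,0,-30],"twist":0},{"offset":[0,0,-50],"twist":0},{"offset":[0,0,-50],"twist":0},{"offset":[-60,0,0],"twist":0},{"offset":[-60,0,0],"twist":0},{"offset":[-60,0,0],"twist":0}]' --claw 60

```text
time_s: 29.2
tool_pos: [0.5566, 0.0647, 0.4215]
ee_rot: [[-0.254, 0.967, 0.002], [0.967, 0.254, 0.0], [-0.0, 0.002, -1.0]]
ft_force: [1.6, 0.2, -1.2]
gripper_width: 0.0599
```

>>> arm_command --motion '[{"offset":[-60,0,0],"twist":0},{"offset":[0,0,0],"twist":0},{"offset":[0,0,0],"twist":0},{"offset":[0,0,0],"twist":0}]'

```text
time_s: 29.7
tool_pos: [0.5714, 0.0094, 0.4204]
ee_rot: [[-0.254, 0.967, 0.0], [0.967, 0.254, 0.0], [0.0, 0.0, -1.0]]
ft_force: [0.5, 1.1, -0.1]
gripper_width: 0.0601
```

```bash
python3 go.py; python3 - <<'E'
from h import *
from fit import *
C=unpack(np.load('fit.npy'))[0]
S=ctrl.camera('scene');T=ctrl.camera('top')
f=5
cv2.imwrite('pics/s.png',np.hstack([cv2.resize(S[120:220,300:380],None,fx=f,fy=f,interpolation=cv2.INTER_CUBIC),cv2.resize(T[180:280,170:250],None,fx=f,fy=f,interpolation=cv2.INTER_CUBIC)])[:,:,::-1])
cv2.imwrite('pics/s2.png',cv2.resize(S,None,fx=1.4,fy=1.4)[:,:,::-1])
for z in(.0985,.1058): print([np.round(pj(c,np.array([.511,.2404,z]),*C[c]),1) for c in C])
for c in C:
  for o in ctrl.outline_of('ball_center',c)[:2]: print(c,o['score'],np.round(o['rect'],1))
print(ctrl.observe()['time_s'])
E
```

```text
t 29.7 pos [0.5714 0.0094 0.4204] F [ 0.5029  1.1153 -0.0873] T [ 0.0229  0.0467 -0.0468] w 0.06014469181507223 yaw 1.828077051226268 j6 -0.2941043399980744
[array([205.6, 230.2]), array([338.5, 161.9])]
[array([204.9, 230.1]), array([338.8, 159.5])]
top 0.75 [204.9 231.8  11.9  16.8]
top 0.23 [327.9 248.2  25.5  28.5]
scene 0.46 [339.2 160.5  16.   16. ]
29.9
```

View pics/s.png

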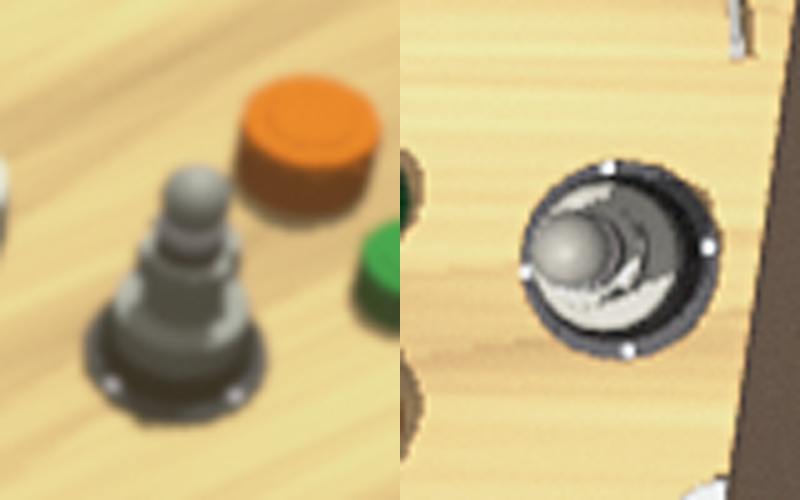

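View pics/s2.png

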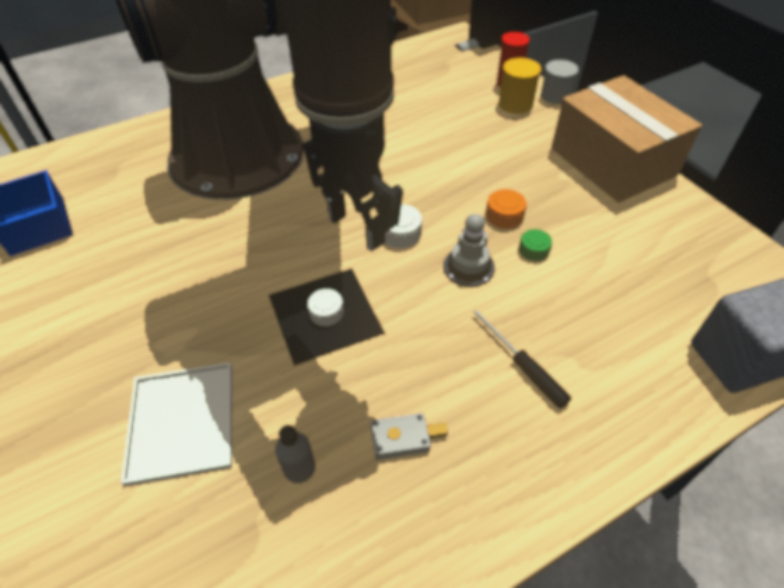

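The ball sits at (195,195) in the crop and has stayed put for 2 s, within about 1 px of the predicted seated position. The cap is top side up on the mat and the bystanders are unmoved. Handing in.

```bash
python3 -c "
from cell import ctrl
print(ctrl.close_job())"
```

```text
the job is handed in; nothing more can be done
None
```

I opened the pot, set the cap top side up on the mat and put the steel ball in the dish. The job was handed in at about 30 s of the 67 s allowed.

- **Pressing and turning:** I pressed the gripped cap until the pot had settled about 8 mm and the cap's spring gave, then turned it anticlockwise while pressing. The force was mostly 19–22 N, with one reading of 23 N at the end stop. It met the stop after about 1.5 rad, where the moment rose to 1.4 N m.
- **Cap on the mat:** It came off and met the mat at the height I expected, so it had not slipped in the fingers. I touched the mat down to about 23 N, then eased off before letting go.
- **Ball in the dish:** I lowered it by force to about 2 N on the plate and opened the fingers in two steps.

**Last checks:** About 2 s after release, both cameras showed the ball still on the plate, within 1–2 px of the predicted seated position. The cap was standing on the mat, the items along the back of the bench looked unmoved, and the arm was clear of everything.

**What disagreed:** The pot did not stay down. The pictures show that lifting the cap drew it nearly back to its starting height, with up to about 16 N of side load and only 4 N upward pull in the readings I took. I did not press it down again; I placed the ball at the height I measured afterwards. The resting force while the pot settled also read well below the 6 N described.

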